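Refill call with the key switch

TASK

One of the two parts bins behind the grey switch console is empty, the other is full. Take the yellow key out of its blue holder, push it fully home into the key switch in front of the empty bin, then turn it clockwise (seen from above) a full quarter turn to the stop, to call a refill for that lane. Leave the key in the switch, do not turn the other switch, and do not disturb the other things on the bench.

Things in the scene. Friction and masses are not known exactly. Their poses are not given: they have to be found in the camera images.
- key: switch key, 80 g, upright in its holder. Origin: centre of the blade's bottom tip; z up. Steel blade 7 mm (x) by 20 mm (y), 30 mm long, foot tapered; on it the yellow bow, a plate 10 mm thick (x), 56 mm wide (y), 40 mm tall (30 to 70 mm above the origin). The bow's underside rests on knob or holder when home: origin then 30 mm below the slot's mouth.
- key_bow (a point): centre of the key's yellow bow, 50 mm above the key's origin, axes as the key
- holder: fixed blue holder, block 70 x 70 x 34 mm, origin under its centre. Its through slot (9.4 mm along x, 22.4 along y) holds the key, axes as the holder's. Two cheeks (42 mm long along y, 76 mm high, 2 mm above the bow) stand 6 mm off the bow's flat faces, so here it can only be gripped by its two narrow edges, 56 mm apart along y. Draw it straight up; clear of the cheeks after 42 mm.
- console: fixed grey switch console, block 110 (x) by 300 (y) by 40 mm high, origin under its centre on the bench; x away from the robot, y to the left at yaw 0. Switches at y = +90 mm (left) and -90 mm (right), each with its lane and bin straight behind it (+x), at the same y.
- switch_left (a joint): left (console +y) key switch: 0 = off (as at the start), grows clockwise seen from above to a stop at 1.57 (a quarter turn, on). Stays where it is left; friction about 0.06 N m. A key in the slot has about 0.12 rad of play, so the hand must turn that much more.
- switch_right (a joint): right (console -y) key switch: 0 = off (as at the start), grows clockwise seen from above to a stop at 1.57 (a quarter turn, on). Stays where it is left; friction about 0.06 N m. A key in the slot has about 0.12 rad of play, so the hand must turn that much more.
- switch_left_slot (a point): centre of the slot's mouth in the top of the left (console +y) knob, 55 mm above the bench; axes turn with the knob and are the console's at joint 0. Slot 9.4 mm along x, 22.4 mm along y, vertical, deeper than the blade. Knob: brass cylinder in a steel ring, 50 mm across, standing 15 mm out of the console. Slot dark, a white mark beside it.
- switch_right_slot (a point): the same point on the right (console -y) switch; slot, knob, guards and axes are as on the left one
- left_guards (a point): on the console's top (40 mm up) at the left knob's axis, axes of the console; the right knob's are alike. Two fixed 6 mm steel hoops, 50 mm long along y, top 97 mm above the bench, stand at x = +-36 mm (inner faces +-33): room for fingers on the bow's flat faces if opened only about 26 mm. Fingers on its narrow edges fit (y sides open) but the hoops block them before the quarter turn is done.
- bin_empty: the empty dark grey open parts bin (bare floor), 170 (x) by 130 (y) by 85 mm, fixed; origin under its centre. It stands in the left or the right lane, 165 mm behind that lane's switch (top 89 mm above the bench).
- bin_full: the like parts bin heaped with copper-coloured bolts, in the other lane; fixed, origin under its centre
- tape_roll: loose cardboard-brown roll lying flat, 84 mm across, 25 mm high, origin under its centre; leave alone
- mug: loose white mug, 76 mm across, 88 mm high, origin under its centre; leave alone
- wrench: loose steel wrench, 170 mm long, lying flat along its x; leave alone
- oil_bottle: loose orange bottle, 52 mm across, 120 mm high, origin under its centre; leave alone
- carton: loose cardboard carton 100 x 130 x 60 mm, origin under its centre; leave alone
- screwdriver: loose screwdriver, lying flat along its x; leave alone
There are look-alikes about, which are no part of the job. There is more than one size of the key; the one meant has the size given above.

How it is judged (in metres and radians):
On the way:
1. the key is fully home in the empty bin's switch before that switch is turned (((y of bin_empty in the frame of console above 0 m and z of key in the frame of switch_left_slot below -0.026 m and horizontal distance between key and switch_left_slot below 0.006 m and angle between key's own z axis and vertical below 0.12 rad and value of joint switch_left below 0.5 rad) or (y of bin_empty in the frame of console below 0 m and z of key in the frame of switch_right_slot below -0.026 m and horizontal distance between key and switch_right_slot below 0.006 m and angle between key's own z axis and vertical below 0.12 rad and value of joint switch_right below 0.5 rad))), for 0.1 s.
At the end, for the whole second after the job is handed in: the key stands in the switch in front of the empty bin, its blade at least 26 mm deep (of 30), within 6 mm of the slot's centre and upright within 0.12 rad; that switch is turned beyond 1.25 rad (of 1.57), the other is below 0.2 rad, and the key is at rest (((y of bin_empty in the frame of console above 0 m and z of key in the frame of switch_left_slot below -0.026 m and horizontal distance between key and switch_left_slot below 0.006 m and angle between key's own z axis and vertical below 0.12 rad and value of joint switch_left above 1.25 rad and value of joint switch_right below 0.2 rad) or (y of bin_empty in the frame of console below 0 m and z of key in the frame of switch_right_slot below -0.026 m and horizontal distance between key and switch_right_slot below 0.006 m and angle between key's own z axis and vertical below 0.12 rad and value of joint switch_right above 1.25 rad and value of joint switch_left below 0.2 rad)) and linear speed of key below 0.02 m/s); the robot touches nothing.
It fails at once if the full bin's switch is turned (beyond 0.3 rad) ((y of bin_empty in the frame of console above 0 m and value of joint switch_right above 0.3 rad) or (y of bin_empty in the frame of console below 0 m and value of joint switch_left above 0.3 rad)).
It fails at once if another loose thing on the bench is moved by more than 40 mm (distance of any of tape_roll, mug, wrench, oil_bottle, carton, screwdriver from where it was at the start of the episode above 0.04 m).
It also fails if it takes over 64 s, if anything falls off the work surface, if the arm or the gripper's body presses on something with over 40 N, if the wrist force passes 120 N, or if a joint passes its speed limit or range.

ROBOT

A 6-joint arm with a two-finger parallel gripper is mounted at the origin on the work surface. World frame = base frame: x ahead of the robot, y to its left, z up, the work surface at z = 0. Lengths are in m, angles in degrees, forces in N, time in s.
With the tool pointing down it reaches from about 0.375 to 0.975 m from the base axis. Payload 3.8 kg.
Tool frame: the origin (TCP) lies at the very end of the fingers, on their centre line; the grasp point (between the pads) lies 19 mm behind it (arm.tcp_to_grasp is the distance from the TCP to the grasp point, in m); z points along the fingers, y is the direction in which the jaws open and shut (so a half turn about z gives the same grasp; the last joint's range is limited). The gripper opens to 85 mm and grips with 20 to 120 N. Pads are 22 mm wide; open, the fingers measure 114 mm over their backs; the gripper's body (76 mm by 85 mm) begins 54 mm behind the grasp point. The pads swing forward as they close: fully open they stand 13 mm farther back than shut.
Start: joints at [-2.114, 15.12, 91.902, -0, 72.978, -2.114], TCP at [0.675, -0, 0.231] pointing down, gripper open.
Joint ranges: [-150.88, 150.88], [-54.13, 125.18], [17.81, 147.31], [-75.09, 255.09], [0, 152.58], [-146.25, 146.25]. Speed limits (degrees/s): [147.25, 147.25, 180, 180, 180, 180].

INTERFACE

Orientations are given as [roll, pitch, yaw] about the fixed x, y, z axes, in that order (R = Rz(yaw) Ry(pitch) Rx(roll)).
In Python, from workcell import arm gives the robot as it stands.
- The arm moves only by the tool servo_tool, never from a script. Its argument "series" is a list of rows, each an object with "slide": the shift along the tool's x, y, z in mm, a list of three; "rotation": the turn, a rotation vector about the tool's x, y, z in rad, a list of three; "hand": the opening, from 0 (shut) to 1 (fully open). A call has 1 to 8 rows; each row shifts and turns the commanded pose from where the row before left it, along the tool's axes as they then stand; what a row does not reach is not made up. A row lasts 1/8 s, in which the tool goes at most 62.5 mm and 10.7 degrees, less where a joint would pass 70% of its speed; a pose out of reach is approached as far as the arm can. A call is refused whole if a number of a shift passes 62.5 or a number of a turn 0.188, either way. A call with a gripper value outside its range is refused whole. The fingers move at their own pace and stop on an object; the grip force is fixed at half the most. Time passes only in rows, so rows that do not move let the fingers close. It gives the time, the measured TCP pose, the force and the opening at its end, in the units of the state.
- arm.state(): the state, without advancing time (a new reading comes with each control period).
- arm.camera(name): name is "scene" or "side" or "wrist"; returns a dict with "image" (400x640x3 uint8, blue, green, red), "z_map" (400x640 float32, m along the optical axis (not along the pixel's ray), 0 where there is no reading), "camera_matrix" (3x3 intrinsics, pixels), "k1" (the pictures are not rectified: a ray, as slopes to the right and down, at radius r is drawn at 1 + k1 r^2 times it, then the intrinsics apply), "xyz" and "rotation" of the camera in the world; the wrist camera has in their place "hand_eye" (4x4, takes a point from camera to tool coordinates, whose origin is the TCP and whose axes are the flange's). Camera axes: x right, y up, looking along -z (the intrinsics and any distortion apply to the point x, -y, -z); pixel columns grow to the right and rows downward; lengths in m; the calibration is good to about 2 mm. A picture is of the moment at which its call begins: read the wrist's pose just before it.
- arm.sign_off(): hands the job in, once; it reports no verdict.
The state is a dict: "t": time; "q": joint angles; "joint_velocities": joint speeds; "joint_efforts": joint torques, N m; "eef_pos": TCP position; "tcp_rot": TCP orientation; "ft_force": force on the tool from outside, world axes, zero at the start; "torque": the same for the moment, N m; "gripper_width": opening from 0.0 (shut) to 1.0 (fully open).
Only numpy, scipy, OpenCV 4.12 (cv2) and the standard library are available. Lean on these libraries where they do the work, as an engineer would, in place of code of your own. Each camera call takes 0.05 s, during which the arm holds its last target.

## Working session

There is one attempt and no reset: what is moved stays moved. The work goes in short steps, Python scripts to look and compute and a tool call to move; the robot and the scene stay as the last step left them, time stands still between calls to the robot, and variables do not carry over. Pictures are saved under pics/ and viewed, and the job is handed in when it is done.

Besides the shell and the picture viewer there is one more tool, called as name(argument=value, ...) on one line, values as JSON. servo_tool: Moves the arm, as the interface text tells. Its arguments: {"type":"object","properties":{"series":{"type":"array","items":{"type":"object","properties":{"slide":{"type":"array","items":{"type":"number"}},"rotation":{"type":"array","items":{"type":"number"}},"hand":{"type":"number"}}}}},"required":["series"]}

```bash
ls; mkdir -p pics; cat > h.py <<'E'
import numpy as np, cv2
from workcell import arm
from scipy.spatial.transform import Rotation as R
def pose(s=None):
    s=s or arm.state()
    T=np.eye(4);T[:3,3]=s['eef_pos'];T[:3,:3]=R.from_euler('xyz',s['tcp_rot'],degrees=True).as_matrix();return T
def shot(name):
    s=arm.state(); c=arm.camera(name)
    if name=='wrist': c['T']=pose(s)@np.array(c['hand_eye'])
    else:
        T=np.eye(4);T[:3,3]=c['xyz'];r=np.array(c['rotation']);
        T[:3,:3]=r if r.shape==(3,3) else R.from_euler('xyz',r,degrees=True).as_matrix();c['T']=T
    return c
def ray(c,u,v):
    K=np.array(c['camera_matrix']);k=float(c['k1'])
    x=cv2.undistortPoints(np.array([[[u,v]]],float),K,np.array([k,0,0,0,0.]))[0,0]
    d=c['T'][:3,:3]@np.array([x[0],-x[1],-1.]);return c['T'][:3,3],d
def atz(c,u,v,z):
    o,d=ray(c,u,v);return o+d*(z-o[2])/d[2]
def dep(c,u,v):
    o,d=ray(c,u,v);return o+d*float(c['z_map'][int(round(v)),int(round(u))])
def proj(c,p):
    q=np.linalg.inv(c['T'])@np.r_[p,1];x,y=q[0]/-q[2],-q[1]/-q[2];r2=x*x+y*y;f=1+float(c['k1'])*r2;K=np.array(c['camera_matrix'])
    return K[0,0]*x*f+K[0,2],K[1,1]*y*f+K[1,2]
def cloud(c):
    K=np.array(c['camera_matrix']);k=float(c['k1']);h,w=c['z_map'].shape
    uu,vv=np.meshgrid(np.arange(w),np.arange(h))
    x=cv2.undistortPoints(np.stack([uu,vv],-1).reshape(-1,1,2).astype(float),K,np.array([k,0,0,0,0.])).reshape(h,w,2)
    z=c['z_map'][...,None]
    P=np.concatenate([x[...,:1],-x[...,1:],-np.ones((h,w,1))],-1)*z
    return P@c['T'][:3,:3].T+c['T'][:3,3]
def save(c,n): 
    import pickle;cv2.imwrite(f'pics/{n}.png',c['image']);pickle.dump(c,open(f'pics/{n}.pkl','wb'))
def load(n):
    import pickle;return pickle.load(open(f'pics/{n}.pkl','rb'))
def crop(c,n,u0,v0,u1,v1,s):
    cv2.imwrite(f'pics/{n}.png',cv2.resize(c['image'][v0:v1,u0:u1],None,fx=s,fy=s,interpolation=cv2.INTER_CUBIC))
E
python3 - <<'E'
from h import *
for n in ['scene','side','wrist']:
    c=shot(n);save(c,n+'0');print(n,c['T'].round(3).tolist(),c['k1'],np.array(c['camera_matrix']).tolist())
print(arm.state(),arm.tcp_to_grasp)
E
```

```text
pics
scene [[0.697, -0.595, 0.4, 1.17], [0.717, 0.586, -0.378, -0.601], [-0.01, 0.55, 0.835, 1.305], [0.0, 0.0, 0.0, 1.0]] -0.07945156568818411 [[497.5521496450813, 0.0, 321.7594384366375], [0.0, 497.5521496450813, 194.82474113091433], [0.0, 0.0, 1.0]]
side [[0.805, 0.346, -0.482, -0.075], [-0.593, 0.462, -0.659, -0.933], [-0.006, 0.817, 0.577, 0.836], [0.0, 0.0, 0.0, 1.0]] -0.08509141714753014 [[416.3756201583799, 0.0, 317.1876680212478], [0.0, 416.3756201583799, 204.7200877355724], [0.0, 0.0, 1.0]]
wrist [[1.0, -0.001, 0.002, 0.673], [0.0, 0.95, 0.312, 0.079], [-0.002, -0.312, 0.95, 0.372], [0.0, 0.0, 0.0, 1.0]] -0.04058809519894722 [[357.0654266504348, 0.0, 324.55164742231574], [0.0, 357.0654266504348, 197.12680365369312], [0.0, 0.0, 1.0]]
{'t': 0.15, 'q': array([-2.11315362e+00,  1.51601410e+01,  9.19629695e+01, -7.28184719e-04,
        7.29788710e+01, -2.11468527e+00]), 'joint_velocities': array([-0.00762151, -0.09994148, -0.24219933,  0.03498289,  0.06556106,
       -0.02987565]), 'joint_efforts': array([-4.44535381e-04, -5.15905774e+01, -3.67958951e+01, -2.06692371e-04,
        8.09489022e-03,  2.50629785e-05]), 'eef_pos': array([6.74428497e-01, 2.75053252e-05, 2.30240419e-01]), 'tcp_rot': array([-1.79898062e+02, -3.06766394e-03,  9.00017427e+01]), 'ft_force': array([-0.80698417,  0.75970038, -0.43486771]), 'torque': array([ 0.01554652,  0.02314013, -0.01271173]), 'gripper_width': 0.9983289881996785} 0.0187
```

View pics/scene0.png

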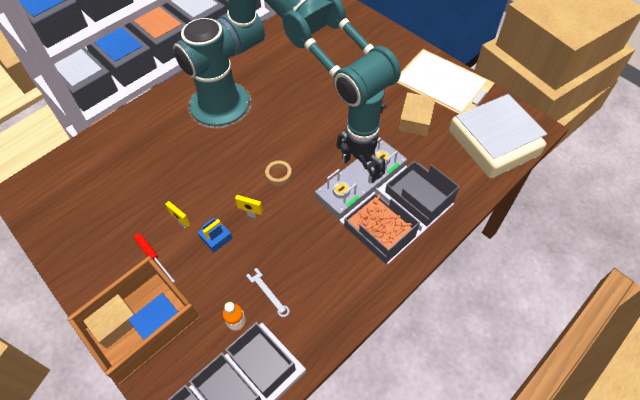

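View pics/side0.png

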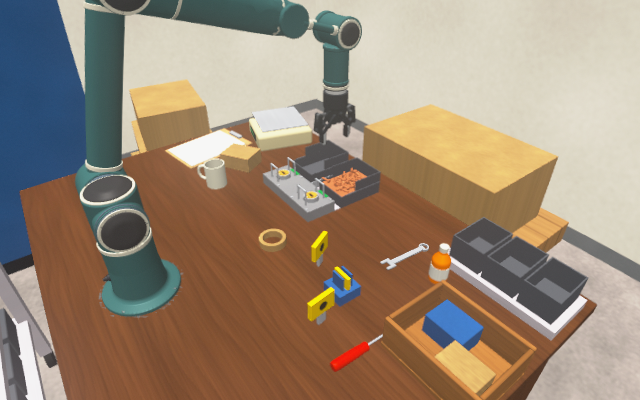

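View pics/wrist0.png

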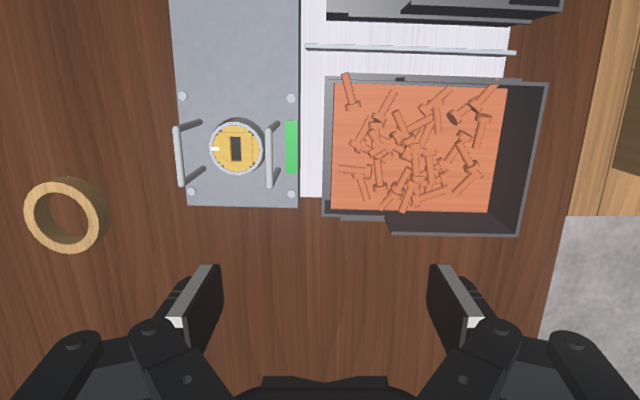

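The bolts sit in the lower, right-hand bin at wrist px (425,150), so the empty bin is on the left (+y). Next I'll take close crops of the three yellow things.

```bash
python3 - <<'E'
from h import *
c=load('scene0');crop(c,'s1',150,170,290,260,5)
d=load('side0');crop(d,'d1',280,220,400,330,5)
crop(c,'s2',310,130,470,270,5)
for n,c,pts in [('scene',c,[(212,226),(215,240),(177,214),(248,205),(342,190),(382,157),(278,171)]),('side',d,[(342,275),(345,293),(320,303),(319,245),(312,197),(284,172)])]:
    for p in pts: print(n,p,dep(c,*p).round(3))
E
```

```text
scene (212, 226) [ 0.439 -0.344  0.079]
scene (215, 240) [ 0.457 -0.357  0.037]
scene (177, 214) [ 0.341 -0.394  0.089]
scene (248, 205) [ 0.457 -0.225  0.081]
scene (342, 190) [0.601 0.02  0.055]
scene (382, 157) [0.735 0.013 0.348]
scene (278, 171) [ 0.381 -0.049  0.005]
side (342, 275) [ 0.429 -0.349  0.071]
side (345, 293) [ 0.418 -0.376  0.033]
side (320, 303) [ 0.319 -0.402  0.086]
side (319, 245) [ 0.441 -0.234  0.086]
side (312, 197) [0.589 0.005 0.055]
side (284, 172) [0.605 0.203 0.052]
```

View pics/s1.png

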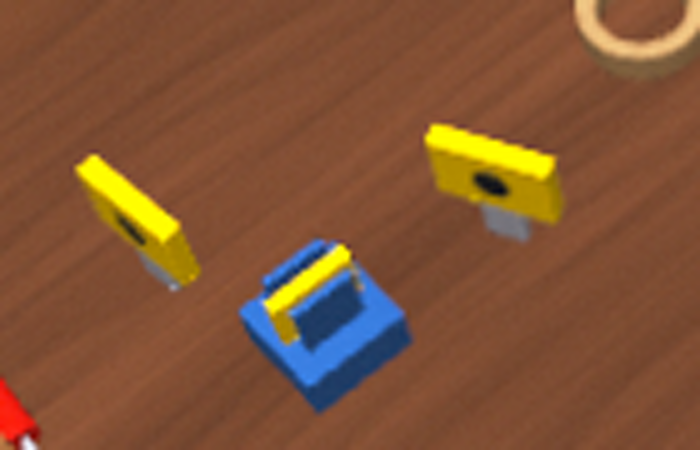

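View pics/d1.png

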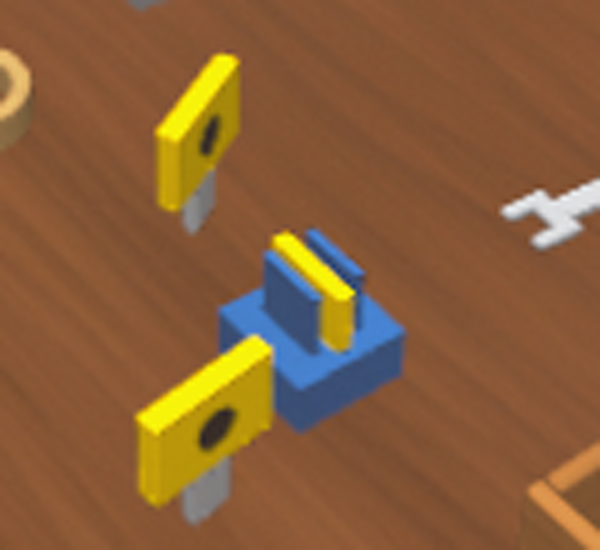

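View pics/s2.png

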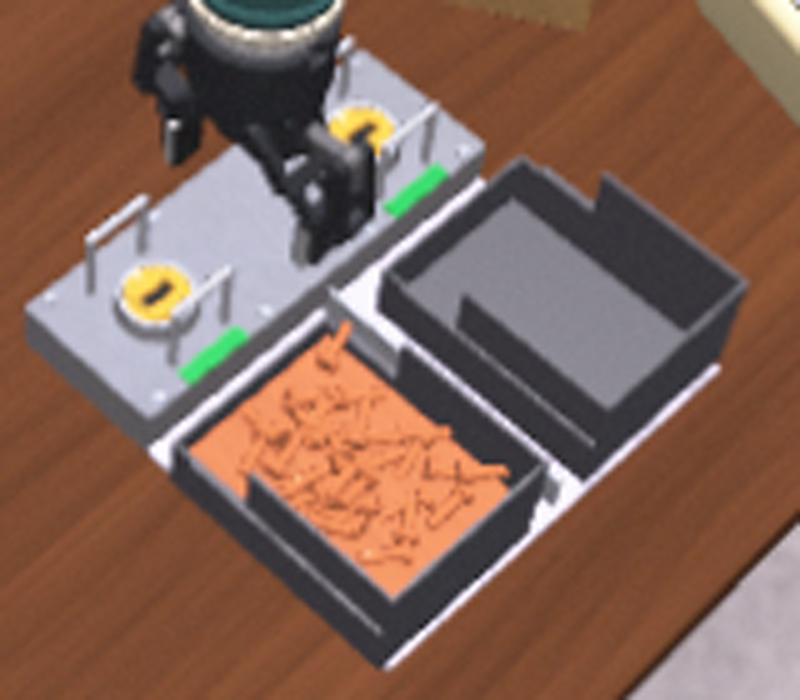

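Three yellow things could be taken for the key:
- The one in the blue holder, at scene px (212,228).
- A free-standing key at (177,214).
- A free-standing key at (248,205).

By the description the holder one is meant, and the crops confirm it stands between the blue cheeks. The left bin has a bare floor. I'll move over the holder.

servo_tool(series=[{"slide": [-44,-30,0]},{"slide": [-44,-30,0]},{"slide": [-44,-30,0]},{"slide": [-44,-30,0]},{"slide": [-44,-30,0]},{"slide": [-44,-30,0]},{"slide": [-44,-30,0]},{"slide": [-40,-27,0]}])

```text
schema error: expected keys slide, rotation, hand
```

```bash
python3 - <<'E'
from h import *
c=shot('wrist');save(c,'w1');s=arm.state();print(s['t'],s['eef_pos'],s['tcp_rot'],s['q'],s['gripper_width'])
E
```

```text
0.2 [6.74518726e-01 2.61980969e-05 2.30414353e-01] [-1.79914837e+02 -2.76308435e-03  9.00009292e+01] [-2.11314480e+00  1.51531198e+01  9.19532807e+01 -3.97832093e-04
  7.29788069e+01 -2.11395928e+00] 0.9991681629934421
```

View pics/w1.png

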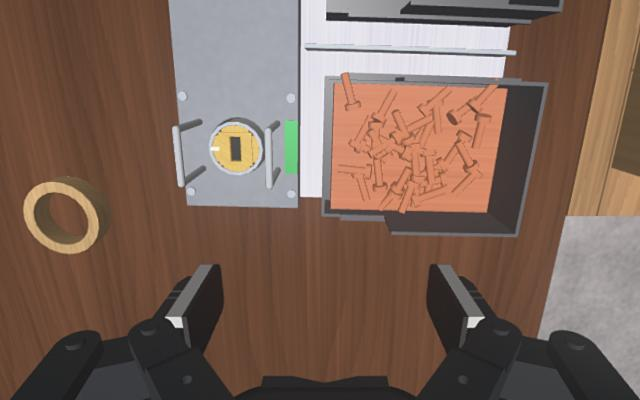

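The call was refused because every row needs all three keys. Sending it again.

servo_tool(series=[{"slide": [-44,-30,0],"rotation": [0,0,0],"hand": 1},{"slide": [-44,-30,0],"rotation": [0,0,0],"hand": 1},{"slide": [-44,-30,0],"rotation": [0,0,0],"hand": 1},{"slide": [-44,-30,0],"rotation": [0,0,0],"hand": 1},{"slide": [-44,-30,0],"rotation": [0,0,0],"hand": 1},{"slide": [-44,-30,0],"rotation": [0,0,0],"hand": 1},{"slide": [-44,-30,0],"rotation": [0,0,0],"hand": 1},{"slide": [-60,-27,0],"rotation": [0,0,0],"hand": 1}])

```text
t: 1.2
eef_pos: [0.4382, -0.3657, 0.2313]
tcp_rot: [180.0, -0.0, 90.0]
ft_force: [2.0, -1.0, -0.1]
gripper_width: 1.001
```

```bash
python3 - <<'E'
from h import *
c=shot('wrist');save(c,'w1');s=arm.state();print(s['t'],s['eef_pos'],s['tcp_rot'],s['q'],s['gripper_width'])
E
```

```text
1.25 [ 0.43480637 -0.37301904  0.23144536] [-179.85984471    0.35577226   89.83141646] [-42.90076889   4.02293957 104.73520107  -0.37673572  71.10376975
 -42.61017153] 1.0005840908819743
```

View pics/w1.png

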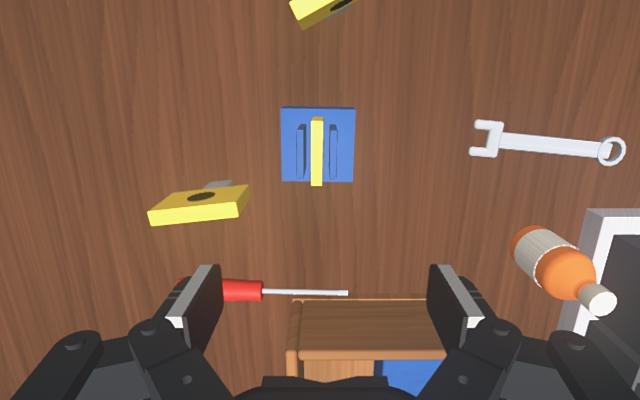

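The holder is at px (318,145), with the bow running along image up, i.e. world y, and the wrench and bottle at the right. The arm was still moving for that picture. I'll take a settled one, then turn the tool to yaw 0, which gives a second view.

```bash
python3 - <<'E'
from h import *
for i in range(2): c=shot('wrist')
for i in range(3): arm.camera('side')
c=shot('wrist')
save(c,'w1');s=arm.state();print(s['t'],s['eef_pos'],s['tcp_rot'],s['joint_velocities'].round(2))
crop(c,'w1c',260,80,380,200,6)
im=cv2.cvtColor(c['image'],cv2.COLOR_BGR2HSV);P=cloud(c)
m=cv2.inRange(im,(22,120,120),(35,255,255))>0
sel=np.zeros_like(m);sel[100:200,290:350]=1;m&=sel
q=P[m];top=q[:,2]>np.median(q[:,2])-.005
print('yellow',len(q),np.percentile(q,[2,50,98],axis=0).round(4))
b=(cv2.inRange(im,(100,120,60),(125,255,255))>0)&sel.astype(bool)
q=P[b];print('blue z',np.percentile(q[:,2],[2,25,50,75,98]).round(4))
t=q[abs(q[:,2]-.034)<.006];print(t.min(0),t.max(0),cv2.minAreaRect((t[:,:2]*1000).astype(np.float32)))
E
```

```text
1.55 [ 0.43983639 -0.36382228  0.23105394] [-1.79993193e+02 -4.35549542e-02  9.00693224e+01] [ 0.72 -0.07  0.02 -0.15 -0.13 -0.09]
yellow 177 [[ 0.4246 -0.3739  0.0459]
 [ 0.4326 -0.3498  0.0731]
 [ 0.4344 -0.3183  0.0748]]
blue z [0.0317 0.0331 0.0338 0.0347 0.0765]
[ 0.4040546  -0.38081238  0.02835262] [ 0.46234023 -0.31097261  0.03591416] ((433.53277587890625, -346.1318664550781), (69.75286102294922, 58.32716751098633), 89.3939437866211)
```

View pics/w1c.png

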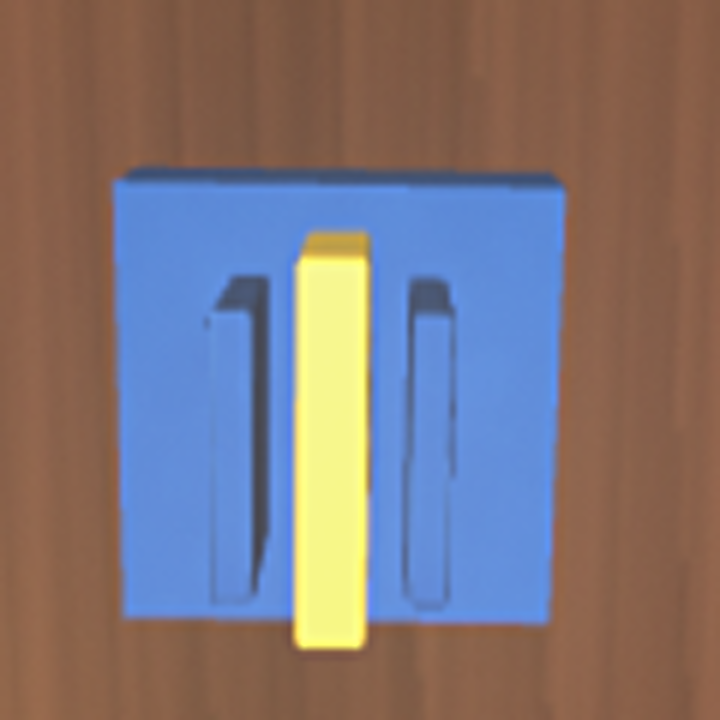

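servo_tool(series=[{"slide": [0,0,0],"rotation": [0,0,0.18],"hand": 1},{"slide": [0,0,0],"rotation": [0,0,0.18],"hand": 1},{"slide": [0,0,0],"rotation": [0,0,0.18],"hand": 1},{"slide": [0,0,0],"rotation": [0,0,0.18],"hand": 1},{"slide": [0,0,0],"rotation": [0,0,0.18],"hand": 1},{"slide": [0,0,0],"rotation": [0,0,0.18],"hand": 1},{"slide": [0,0,0],"rotation": [0,0,0.18],"hand": 1},{"slide": [0,0,0],"rotation": [0,0,0.18],"hand": 1}])

```text
t: 2.55
eef_pos: [0.4404, -0.3633, 0.2313]
tcp_rot: [-180.0, -0.0, 7.3]
ft_force: [-0.1, -0.1, 0.7]
gripper_width: 0.999
```

```bash
python3 - <<'E'
from h import *
c=load('w1')
f=lambda x,y:(260+(x+.5)/6-.5,80+(y+.5)/6-.5)
for z in (.074,):
    p=[atz(c,*f(*a),z) for a in [(298,257),(368,257),(365,645),(295,645)]]
    print(np.round(p,4),np.mean(p,0),np.linalg.norm(p[0]-p[3]),np.linalg.norm(p[0]-p[1]))
p=[atz(c,*f(*a),.034) for a in [(115,181),(564,189),(550,622),(123,618)]];print('holder top',np.round(p,4),np.mean(p,0))
for i in range(4): c=shot('wrist')
save(c,'w2');s=arm.state();print(s['t'],s['eef_pos'],s['tcp_rot'],s['joint_velocities'].round(2))
p=proj(c,[.4335,-.3465,.06]);print(p);u,v=int(p[0]),int(p[1])
print(u-60,v-60);crop(c,'w2c',u-60,v-60,u+60,v+60,6)
E
```

```text
[[ 0.4255 -0.3179  0.074 ]
 [ 0.4352 -0.3179  0.074 ]
 [ 0.4346 -0.3737  0.074 ]
 [ 0.4244 -0.3737  0.074 ]] [ 0.42992169 -0.34579595  0.074     ] 0.05573332873345916 0.009640091015152372
holder top [[ 0.3957 -0.3107  0.034 ]
 [ 0.4651 -0.3119  0.034 ]
 [ 0.4645 -0.3815  0.034 ]
 [ 0.3943 -0.3809  0.034 ]] [ 0.42989291 -0.34625667  0.034     ]
2.75 [ 0.44003022 -0.36388771  0.23126631] [-1.79989924e+02 -2.41059320e-03  7.80121370e+00] [-0.51  0.03 -0.18 -0.08 -0.06  0.27]
(np.float64(304.15024682926935), np.float64(176.26080601890405))
244 116
```

View pics/w2c.png

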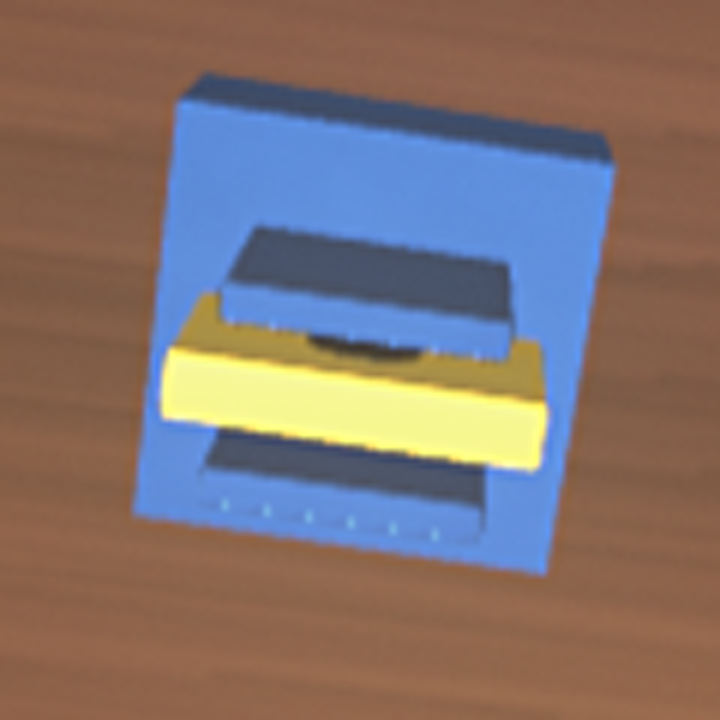

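View pics/w2.png

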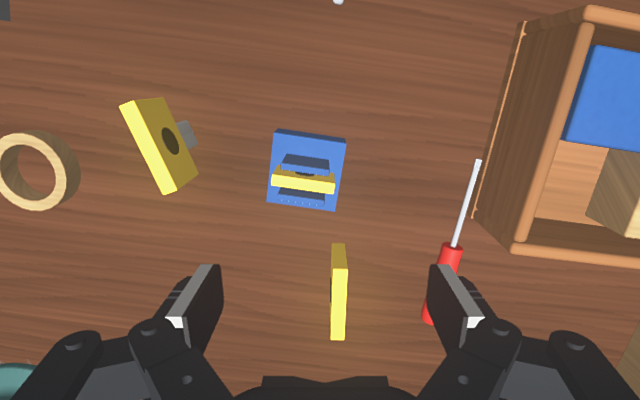

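The second view shows the bow top from (170,348) to (547,405) in the crop. I'll triangulate its corners.

```bash
python3 - <<'E'
from h import *
a=load('w1');b=load('w2')
f=lambda x,y:(260+(x+.5)/6-.5,80+(y+.5)/6-.5)
g=lambda x,y:(244+(x+.5)/6-.5,116+(y+.5)/6-.5)
def tri(p,q):
    A=np.zeros((3,3));v=np.zeros(3);D=[]
    for o,d in(p,q):
        d=d/np.linalg.norm(d);M=np.eye(3)-np.outer(d,d);A+=M;v+=M@o
    return np.linalg.solve(A,v)
# w2: image up=+x, right=-y ; w1: up=+y,right=+x
A={'(+x,+y)':((368,257),(170,348)),'(+x,-y)':((365,645),(547,405)),'(-x,-y)':((295,645),(538,469)),'(-x,+y)':((298,257),(162,417))}
L=[]
for k,(p,q) in A.items():
    x=tri(ray(a,*f(*p)),ray(b,*g(*q)));L.append(x);print(k,x.round(4),atz(b,*g(*q),.074).round(4))
L=np.array(L);m=L.mean(0);d=(L[0]+L[3]-L[1]-L[2])/2;print(m,np.linalg.norm(d),np.degrees(np.arctan2(-d[0],d[1])))
B=np.array([atz(b,*g(*q),.034) for q in [(180,100),(612,162),(548,574),(135,516)]]);print('holder',B.mean(0),B.round(4))
s=arm.state();print(s['eef_pos'],s['tcp_rot'],s['joint_velocities'].round(2))
E
```

```text
(+x,+y) [ 0.435  -0.3184  0.0706] [ 0.4359 -0.3189  0.074 ]
(+x,-y) [ 0.4345 -0.374   0.073 ] [ 0.4348 -0.3739  0.074 ]
(-x,-y) [ 0.4243 -0.3742  0.072 ] [ 0.425 -0.374  0.074]
(-x,+y) [ 0.4253 -0.3183  0.0728] [ 0.4254 -0.3187  0.074 ]
[ 0.42979922 -0.34622827  0.07212271] 0.055731747708736484 -0.7432535679217193
holder [ 0.42990992 -0.34638969  0.034     ] [[ 0.4653 -0.3122  0.034 ]
 [ 0.4648 -0.3811  0.034 ]
 [ 0.3944 -0.3811  0.034 ]
 [ 0.3952 -0.3111  0.034 ]]
[ 0.44003022 -0.36388771  0.23126631] [-1.79989924e+02 -2.41059320e-03  7.80121370e+00] [-0.51  0.03 -0.18 -0.08 -0.06  0.27]
```

```bash
python3 - <<'E'
from h import *
c=load('w2');P=cloud(c);im=cv2.cvtColor(c['image'],cv2.COLOR_BGR2HSV)
m=cv2.inRange(im,(20,120,80),(35,255,255))>0
for n,(u0,v0,u1,v1) in {'L':(110,90,205,200),'near':(320,235,355,345)}.items():
    s=np.zeros_like(m);s[v0:v1,u0:u1]=1;q=P[m&s];print(n,np.percentile(q,[1,50,99],axis=0).round(3).tolist())
E
```

```text
L [[0.412, -0.245, -0.001], [0.453, -0.225, 0.076], [0.485, -0.17, 0.096]]
near [[0.289, -0.403, 0.001], [0.339, -0.391, 0.095], [0.364, -0.382, 0.097]]
```

servo_tool(series=[{"slide": [0,0,0],"rotation": [0,0,0.15],"hand": 1},{"slide": [-10,-17.5,30],"rotation": [0,0,0],"hand": 1},{"slide": [0,0,30],"rotation": [0,0,0],"hand": 1},{"slide": [0,0,0],"rotation": [0,0,0],"hand": 1},{"slide": [0,0,0],"rotation": [0,0,0],"hand": 1},{"slide": [0,0,0],"rotation": [0,0,0],"hand": 1}])

```text
t: 3.5
eef_pos: [0.4308, -0.3482, 0.1731]
tcp_rot: [179.9, -0.1, -1.1]
ft_force: [1.2, 1.0, 0.3]
gripper_width: 1.0
```

```bash
python3 - <<'E'
from h import *
c=shot('wrist');save(c,'w3');s=arm.state();print(s['t'],s['eef_pos'],s['tcp_rot'],s['joint_velocities'].round(2))
E
```

```text
3.55 [ 0.4306547  -0.34817815  0.17299966] [ 1.79892569e+02 -1.24793671e-01 -1.07570967e+00] [-0.12  0.02  0.48  0.01 -0.01  0.15]
```

View pics/w3.png

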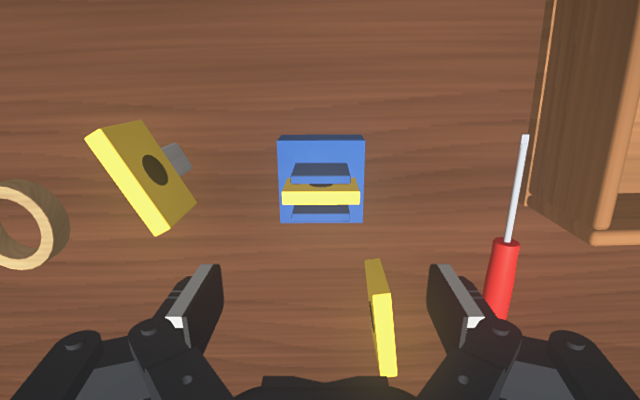

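Clear of both decoys (nearest yellow point at y -0.245, finger backs reach -0.289). Going down to grip the edges.

servo_tool(series=[{"slide": [-1,-2,25],"rotation": [0,0,0],"hand": 1},{"slide": [0,0,25],"rotation": [0,0,0],"hand": 1},{"slide": [0,0,25],"rotation": [0,0,0],"hand": 1},{"slide": [0,0,20],"rotation": [0,0,0],"hand": 1},{"slide": [0,0,20],"rotation": [0,0,0],"hand": 1},{"slide": [0,0,15],"rotation": [0,0,0],"hand": 1},{"slide": [0,0,0],"rotation": [0,0,0],"hand": 1},{"slide": [0,0,0],"rotation": [0,0,0],"hand": 1}])

```text
t: 4.55
eef_pos: [0.4293, -0.3459, 0.0421]
tcp_rot: [179.9, -0.1, -1.1]
ft_force: [0.4, 0.3, 0.4]
gripper_width: 1.002
```

```bash
python3 - <<'E'
from h import *
c=shot('wrist');save(c,'w4');s=arm.state();print(s['t'],s['eef_pos'],s['tcp_rot'],s['joint_velocities'].round(2),s['ft_force'])
E
```

```text
4.6 [ 0.42947014 -0.34596692  0.04233732] [ 1.79929743e+02 -8.35700937e-02 -1.10048221e+00] [-0.05 -0.28  0.    0.04 -0.05 -0.03] [ 0.26244308  0.42061384 -1.09495254]
```

View pics/w4.png

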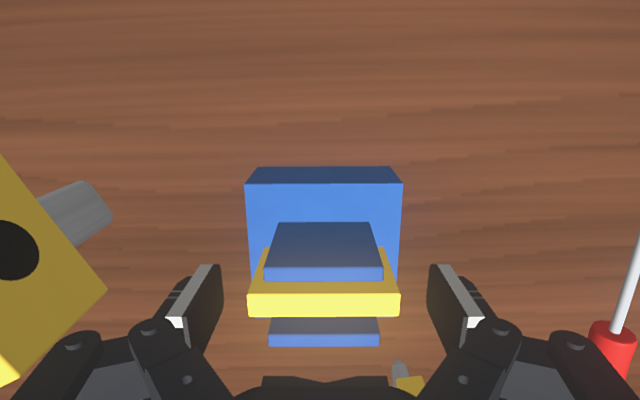

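servo_tool(series=[{"slide": [0,0,0],"rotation": [0,0,0],"hand": 0.4},{"slide": [0,0,0],"rotation": [0,0,0],"hand": 0.4},{"slide": [0,0,0],"rotation": [0,0,0],"hand": 0.4},{"slide": [0,0,0],"rotation": [0,0,0],"hand": 0.4},{"slide": [0,0,0],"rotation": [0,0,0],"hand": 0.4},{"slide": [0,0,0],"rotation": [0,0,0],"hand": 0.4}])

```text
t: 5.35
eef_pos: [0.4295, -0.346, 0.0424]
tcp_rot: [179.9, -0.1, -1.1]
ft_force: [-0.9, 0.7, 6.3]
gripper_width: 0.642
```

```bash
python3 - <<'E'
from h import *
c=shot('wrist');save(c,'w5');s=arm.state();print(s['t'],s['eef_pos'],s['tcp_rot'],s['gripper_width'],s['ft_force'])
E
```

```text
5.4 [ 0.42950924 -0.34595153  0.04236386] [ 1.79927517e+02 -9.01574975e-02 -1.10378735e+00] 0.6425814336724606 [ 0.28570623 -0.15645862  6.71319608]
```

View pics/w5.png

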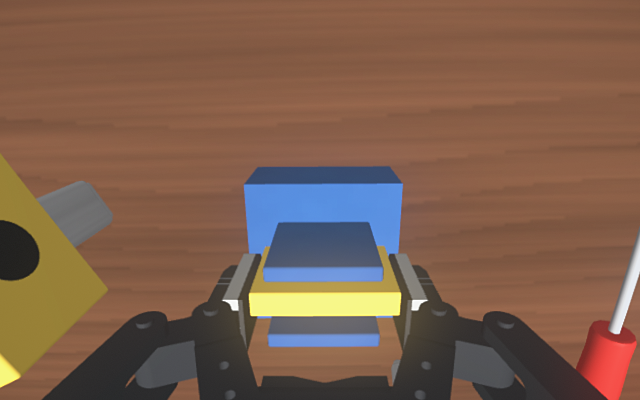

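Both pads sit on the bow's narrow edges (left (240,290), right (410,290)), and opening 0.64 matches the 56 mm width. Lifting straight up.

servo_tool(series=[{"slide": [0,0,-10],"rotation": [0,0,0],"hand": 0.4},{"slide": [0,0,-20],"rotation": [0,0,0],"hand": 0.4},{"slide": [0,0,-25],"rotation": [0,0,0],"hand": 0.4},{"slide": [0,0,-30],"rotation": [0,0,0],"hand": 0.4},{"slide": [0,0,-35],"rotation": [0,0,0],"hand": 0.4},{"slide": [0,0,-35],"rotation": [0,0,0],"hand": 0.4},{"slide": [0,0,-35],"rotation": [0,0,0],"hand": 0.4},{"slide": [0,0,0],"rotation": [0,0,0],"hand": 0.4}])

```text
t: 6.4
eef_pos: [0.4302, -0.3466, 0.235]
tcp_rot: [179.8, -0.3, -1.1]
ft_force: [-0.1, 0.1, -1.3]
gripper_width: 0.641
```

```bash
python3 - <<'E'
from h import *
c=shot('wrist');save(c,'w6');s=arm.state();print(s['t'],s['eef_pos'],s['tcp_rot'],s['gripper_width'],s['ft_force'],s['q'])
E
```

```text
6.45 [ 0.42913564 -0.34564883  0.23249051] [ 1.79905244e+02 -1.06780406e-01 -1.09819257e+00] 0.6382162478605461 [-0.46273654  0.02639965 -0.77945088] [-4.14378543e+01  1.55901247e+00  1.07201290e+02 -3.28144001e-03
  7.10969702e+01  4.96614858e+01]
```

View pics/w6.png

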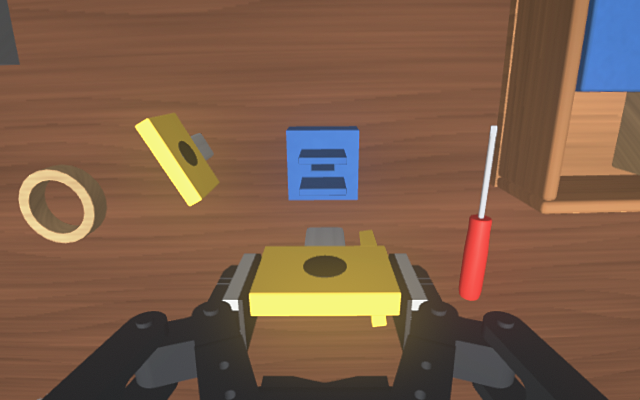

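The key hangs straight in the gripper and the holder slot is empty at (322,167). Moving to the left switch.

servo_tool(series=[{"slide": [16,-40,0],"rotation": [0,0,0],"hand": 0.4},{"slide": [17,-52,0],"rotation": [0,0,0],"hand": 0.4},{"slide": [17,-52,0],"rotation": [0,0,0],"hand": 0.4},{"slide": [17,-52,0],"rotation": [0,0,0],"hand": 0.4},{"slide": [17,-52,0],"rotation": [0,0,0],"hand": 0.4},{"slide": [17,-52,0],"rotation": [0,0,0],"hand": 0.4},{"slide": [17,-52,0],"rotation": [0,0,0],"hand": 0.4},{"slide": [17,-52,0],"rotation": [0,0,0],"hand": 0.4}])

```text
t: 7.45
eef_pos: [0.5702, 0.0577, 0.2286]
tcp_rot: [180.0, 0.2, -1.1]
ft_force: [1.2, 0.2, -1.2]
gripper_width: 0.64
```

servo_tool(series=[{"slide": [16,-52,0],"rotation": [0,0,0],"hand": 0.4},{"slide": [16,-48,0],"rotation": [0,0,0],"hand": 0.4},{"slide": [3,-30,0],"rotation": [0,0,0],"hand": 0.4},{"slide": [0,0,0],"rotation": [0,0,0],"hand": 0.4},{"slide": [0,0,0],"rotation": [0,0,0],"hand": 0.4},{"slide": [0,0,0],"rotation": [0,0,0],"hand": 0.4},{"slide": [0,0,0],"rotation": [0,0,0],"hand": 0.4}])

```text
t: 8.32
eef_pos: [0.6089, 0.1843, 0.2313]
tcp_rot: [180.0, 0.0, -1.2]
ft_force: [0.1, 0.5, -1.1]
gripper_width: 0.639
```

```bash
python3 - <<'E'
from h import *
c=shot('wrist');save(c,'w7');s=arm.state();print(s['t'],s['eef_pos'],s['tcp_rot'],s['gripper_width'],s['ft_force'],s['q'])
E
```

```text
8.375 [0.60895452 0.18436859 0.23140586] [ 1.79996504e+02 -8.07465384e-03 -1.17382761e+00] 0.6415972825481081 [ 0.70396438 -1.08123566 -1.58692264] [ 1.46045189e+01  1.09619996e+01  9.69374035e+01 -5.84293245e-03
  7.20937772e+01  1.05780143e+02]
```

View pics/w7.png

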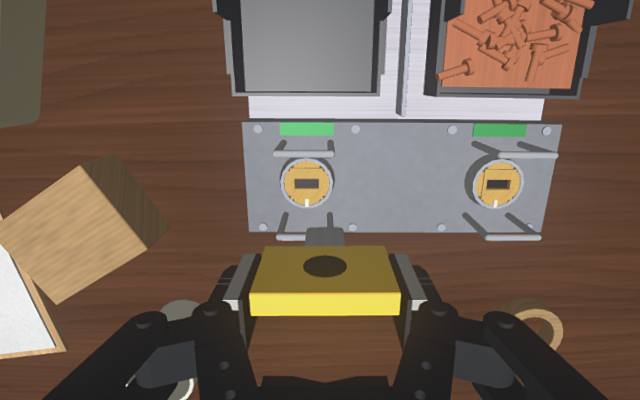

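The left lane is empty (310,45) and the right one holds bolts (515,40). The left slot is near (306,183) with the hoops either side. I'll crop to measure it.

```bash
python3 - <<'E'
from h import *
c=load('w7');crop(c,'w7c',266,143,346,243,7);crop(c,'w7d',456,143,546,233,7)
c2=load('side0')
for p in [(205,172),(215,165),(220,180),(212,187)]: print('mug',dep(c2,*p).round(3))
for p in [(130,160),(147,246)]: print('carton',dep(c,*p).round(3))
E
```

```text
mug [0.364 0.363 0.062]
mug [0.417 0.391 0.061]
mug [0.402 0.325 0.033]
mug [0.373 0.341 0.005]
carton [0.612 0.392 0.   ]
carton [0.537 0.359 0.059]
```

View pics/w7c.png

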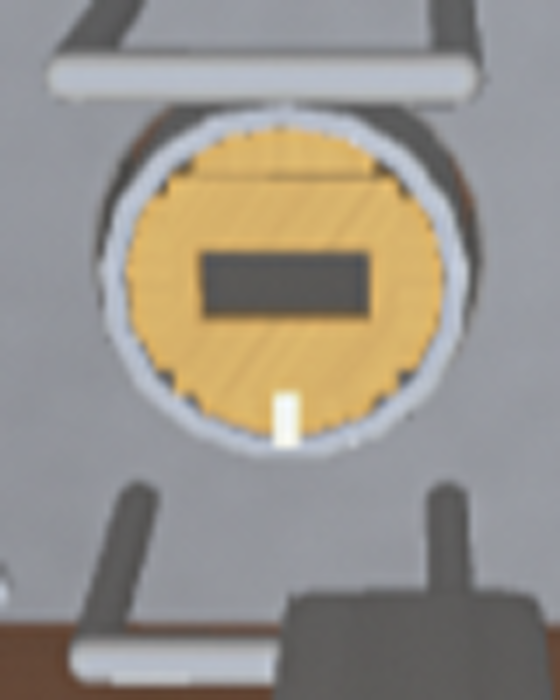

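View pics/w7d.png

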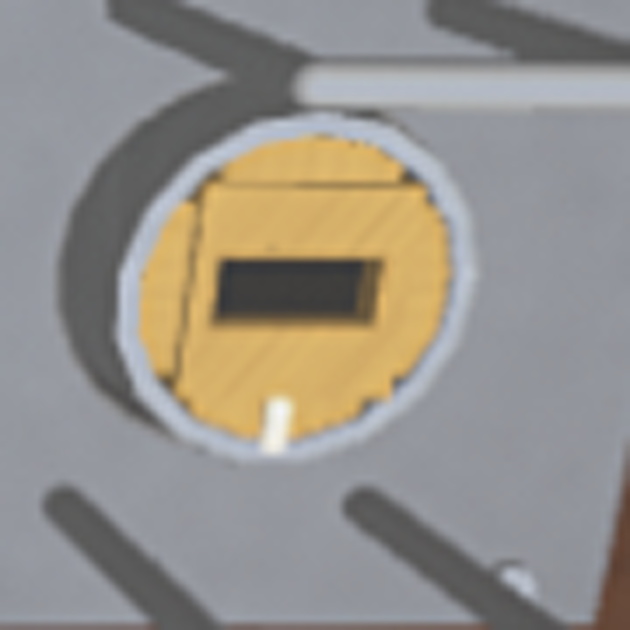

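```bash
python3 - <<'E'
from h import *
c=load('w7');w0=load('wrist0')
f=lambda x,y:(266+(x+.5)/7-.5,143+(y+.5)/7-.5)
g=lambda x,y:(456+(x+.5)/7-.5,143+(y+.5)/7-.5)
L=np.array([atz(c,*f(*p),.055) for p in [(201,254),(371,254),(371,319),(201,319)]]);print('L',L.round(4),L.mean(0))
Rr=np.array([atz(c,*g(*p),.055) for p in [(217,260),(382,260),(375,325),(212,325)]]);print('R',Rr.round(4),Rr.mean(0))
d=L.mean(0)-Rr.mean(0);print(np.linalg.norm(d),'console yaw',np.degrees(np.arctan2(-d[0],d[1])))
# triangulate R height with wrist0
crop(w0,'w0c',205,115,270,180,8)
P=cloud(c)
for n,h,(x0,y0,x1,y1) in [('L',f,(170,190,400,240)),('R',g,(240,200,400,240))]:
    a=h(x0,y0);b=h(x1,y1);q=P[int(a[1]):int(b[1]),int(a[0]):int(b[0])].reshape(-1,3);print(n,'z',np.median(q[:,2]))
E
```

```text
L [[0.6015 0.2114 0.055 ]
 [0.601  0.189  0.055 ]
 [0.5921 0.1893 0.055 ]
 [0.5925 0.2119 0.055 ]] [0.59675665 0.20040205 0.055     ]
R [[0.597  0.0326 0.055 ]
 [0.5966 0.0102 0.055 ]
 [0.5876 0.0099 0.055 ]
 [0.588  0.0322 0.055 ]] [0.5923037  0.02123156 0.055     ]
0.1792258223584299 console yaw -1.4236862243120834
L z 0.054495371934757286
R z 0.05464442355911053
```

View pics/w0c.png

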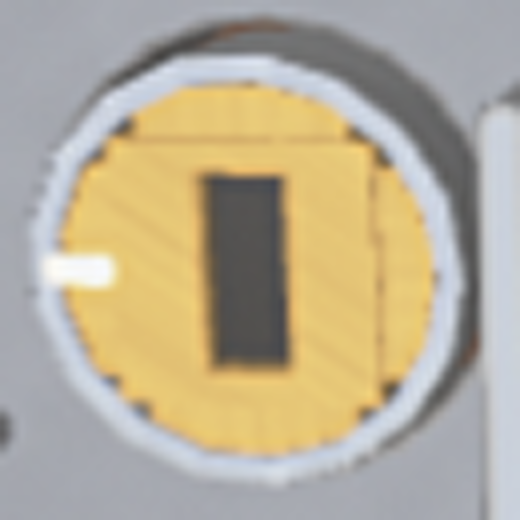

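```bash
python3 - <<'E'
from h import *
c=load('w7');crop(c,'w7k',235,215,415,325,4)
E
```

```text
(no output)
```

View pics/w7k.png

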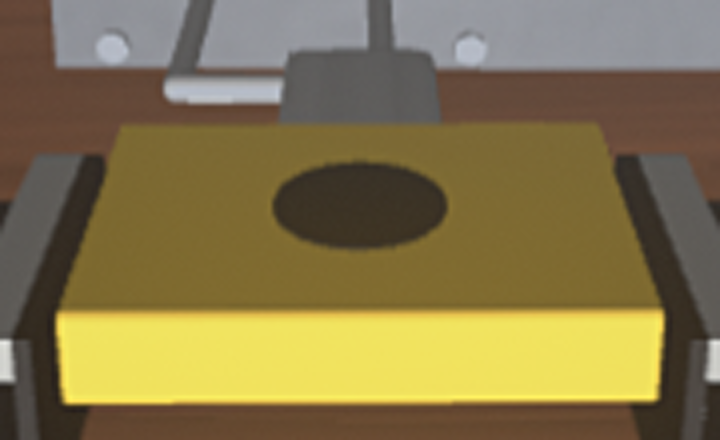

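```bash
python3 - <<'E'
from h import *
c=load('w7');w0=load('wrist0')
g=lambda x,y:(456+(x+.5)/7-.5,143+(y+.5)/7-.5)
z=lambda x,y:(205+(x+.5)/8-.5,115+(y+.5)/8-.5)
k=lambda x,y:(235+(x+.5)/4-.5,215+(y+.5)/4-.5)
A=np.zeros((3,3));v=np.zeros(3)
for o,d in(ray(c,*g(296,292)),ray(w0,*z(247,271))):
    d=d/np.linalg.norm(d);M=np.eye(3)-np.outer(d,d);A+=M;v+=M@o
print('R tri',np.linalg.solve(A,v).round(4), atz(w0,*z(247,271),.055).round(4))
for zt in (.261,.263):
    q=np.array([atz(c,*k(*p),zt) for p in [(57,310),(664,310),(659,402),(65,404)]]);print(zt,q.round(4),q.mean(0).round(4),np.linalg.norm(q[0]-q[1]),np.linalg.norm(q[0]-q[3]))
    e=q[0]+q[3]-q[1]-q[2];print('yaw',np.degrees(np.arctan2(-e[0],e[1])))
    b=np.array([atz(c,*k(*p),zt-.04) for p in [(122,123),(600,123)]]);print('bottom +x edge',b.round(4))
E
```

```text
R tri [0.5924 0.0211 0.0545] [0.5926 0.0212 0.055 ]
0.261 [[0.6148 0.211  0.261 ]
 [0.6136 0.1558 0.261 ]
 [0.6036 0.1557 0.261 ]
 [0.6046 0.2112 0.261 ]] [0.6092 0.1834 0.261 ] 0.05528592772753549 0.010192410617399493
yaw -1.11246385115189
bottom +x edge [[0.6142 0.2114 0.221 ]
 [0.6131 0.1552 0.221 ]]
0.263 [[0.6161 0.2105 0.263 ]
 [0.6149 0.1562 0.263 ]
 [0.6051 0.1562 0.263 ]
 [0.6061 0.2107 0.263 ]] [0.6106 0.1834 0.263 ] 0.054300915949481096 0.010010815681444346
yaw -1.1124638511518834
bottom +x edge [[0.6152 0.211  0.223 ]
 [0.614  0.1555 0.223 ]]
```

The slot's triangulated height (0.0545) agrees with the text. Left slot is at (0.5968, 0.2004), console yaw is -1.4°, and the key hangs upright at yaw -1.1°. I'll move over the slot with the tip just above the hoops, then look.

servo_tool(series=[{"slide": [-12.5,-16.3,0],"rotation": [0,0,0.005],"hand": 0.4},{"slide": [0,0,35],"rotation": [0,0,0],"hand": 0.4},{"slide": [0,0,35],"rotation": [0,0,0],"hand": 0.4},{"slide": [0,0,30],"rotation": [0,0,0],"hand": 0.4},{"slide": [0,0,0],"rotation": [0,0,0],"hand": 0.4},{"slide": [0,0,0],"rotation": [0,0,0],"hand": 0.4},{"slide": [0,0,0],"rotation": [0,0,0],"hand": 0.4},{"slide": [0,0,0],"rotation": [0,0,0],"hand": 0.4}])

```text
t: 9.38
eef_pos: [0.5978, 0.2022, 0.133]
tcp_rot: [-179.9, -0.1, -1.4]
ft_force: [-0.7, 0.2, -0.8]
gripper_width: 0.639
```

```bash
python3 - <<'E'
from h import *
c=shot('wrist');save(c,'w8');s=arm.state();print(s['t'],s['eef_pos'],s['tcp_rot'],s['gripper_width'],s['ft_force'],s['joint_velocities'].round(2))
crop(c,'w8c',240,170,410,330,4.5)
E
```

```text
9.425 [0.59753552 0.20209466 0.13263827] [-1.79960661e+02 -1.18116166e-01 -1.39402789e+00] 0.6406643426864445 [-0.05311962  0.37419232 -1.22093645] [-0.03  0.29  0.43 -0.01 -0.   -0.04]
```

View pics/w8c.png

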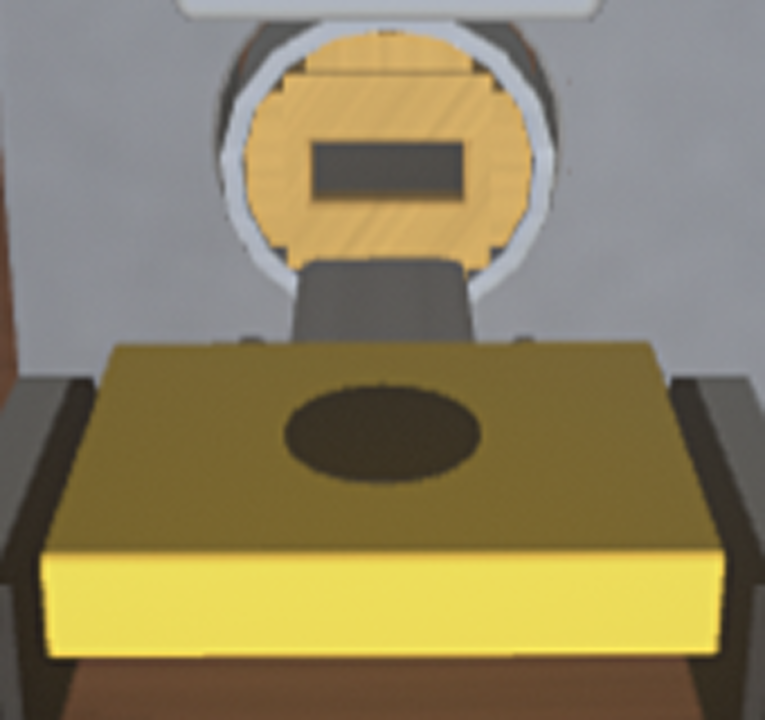

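```bash
cat > meas.py <<'E'
from h import *
def run(c,f,slot,top,tz):
    L=np.array([atz(c,*f(*p),.0547) for p in slot]);e=L[0]+L[3]-L[1]-L[2]
    print('slot',L.mean(0).round(4),'yaw',np.degrees(np.arctan2(-e[0],e[1])).round(2), np.linalg.norm(L[0]-L[1]).round(4),np.linalg.norm(L[0]-L[3]).round(4))
    K=np.array([atz(c,*f(*p),tz+.0285) for p in top]);e=K[0]+K[3]-K[1]-K[2]
    print('key',K.mean(0).round(4),'yaw',np.degrees(np.arctan2(-e[0],e[1])).round(2), np.linalg.norm(K[0]-K[1]).round(4),np.linalg.norm(K[0]-K[3]).round(4))
    print('diff',(L.mean(0)-K.mean(0)).round(4))
E
python3 - <<'E'
from meas import *
c=load('w8');f=lambda x,y:(240+(x+.5)/4.5-.5,170+(y+.5)/4.5-.5)
run(c,f,[(311,142),(464,142),(463,200),(312,200)],[(42,552),(724,552),(720,656),(48,657)],.1326)
tip=np.array([(f(302,262)),(f(464,262))]);print([atz(c,*t,.1326-.038).round(4) for t in tip])
s=arm.state();print(s['eef_pos'])
E
```

```text
slot [0.5971 0.2008 0.0547] yaw -1.39 0.0222 0.009
key [0.5968 0.2014 0.1611] yaw -1.35 0.056 0.0103
diff [ 0.0003 -0.0007 -0.1064]
[array([0.5999, 0.2112, 0.0946]), array([0.5994, 0.1915, 0.0946])]
[0.59753552 0.20209466 0.13263827]
```

The key is 0.3 mm / 0.7 mm from the slot centre and the yaws agree. I'll make a small trim and go 11 mm into the slot.

servo_tool(series=[{"slide": [0.2,0.6,10],"rotation": [0,0,0],"hand": 0.4},{"slide": [0,0,14],"rotation": [0,0,0],"hand": 0.4},{"slide": [0,0,8],"rotation": [0,0,0],"hand": 0.4},{"slide": [0,0,6],"rotation": [0,0,0],"hand": 0.4},{"slide": [0,0,6],"rotation": [0,0,0],"hand": 0.4},{"slide": [0,0,6],"rotation": [0,0,0],"hand": 0.4},{"slide": [0,0,0],"rotation": [0,0,0],"hand": 0.4}])

```text
t: 10.3
eef_pos: [0.5965, 0.2012, 0.0807]
tcp_rot: [180.0, 0.1, -1.4]
ft_force: [0.3, 0.3, -1.1]
gripper_width: 0.645
```

```bash
python3 - <<'E'
from h import *
c=shot('wrist');save(c,'w9');s=arm.state();print(s['t'],s['eef_pos'],s['tcp_rot'],s['gripper_width'],s['ft_force'],s['torque'])
crop(c,'w9c',240,170,410,330,4.5)
E
```

```text
10.35 [0.59686606 0.20126978 0.08112143] [ 1.79995546e+02  1.53723368e-02 -1.38538523e+00] 0.6417884087389419 [ 0.52245586 -0.71931746 -1.90139389] [0.02232843 0.0229518  0.029602  ]
```

View pics/w9c.png

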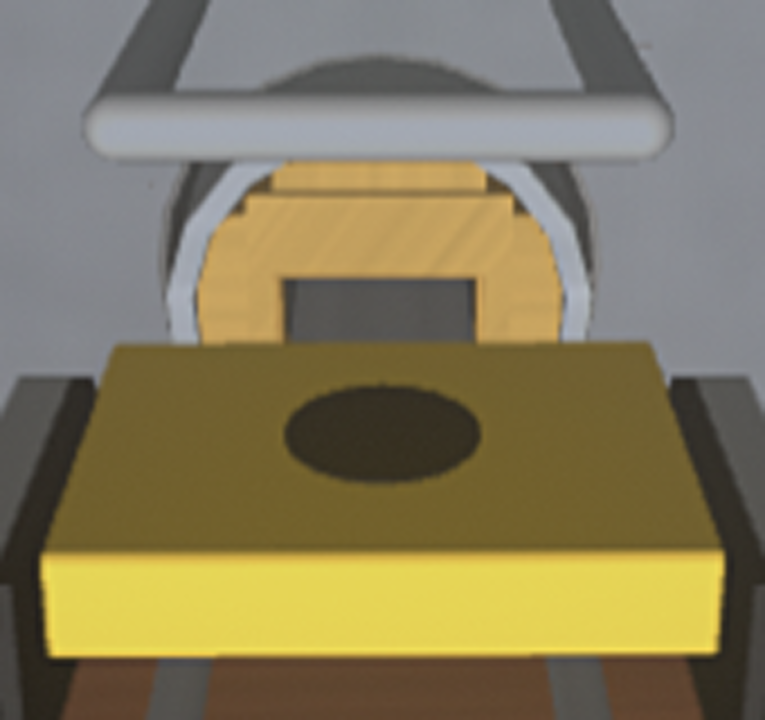

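The blade entered the slot with no side force and the bow is unmoved in the hand. Pushing on to nearly home.

servo_tool(series=[{"slide": [0,0,5],"rotation": [0,0,0],"hand": 0.4},{"slide": [0,0,5],"rotation": [0,0,0],"hand": 0.4},{"slide": [0,0,5],"rotation": [0,0,0],"hand": 0.4},{"slide": [0,0,2],"rotation": [0,0,0],"hand": 0.4},{"slide": [0,0,0],"rotation": [0,0,0],"hand": 0.4},{"slide": [0,0,0],"rotation": [0,0,0],"hand": 0.4}])

```text
t: 11.1
eef_pos: [0.5971, 0.2013, 0.0644]
tcp_rot: [-180.0, -0.0, -1.4]
ft_force: [-0.9, -0.2, -1.4]
gripper_width: 0.642
```

servo_tool(series=[{"slide": [0,0,1],"rotation": [0,0,0],"hand": 0.4},{"slide": [0,0,0],"rotation": [0,0,0],"hand": 0.4},{"slide": [0,0,0],"rotation": [0,0,0],"hand": 0.4}])

```text
t: 11.48
eef_pos: [0.5971, 0.2014, 0.0634]
tcp_rot: [-180.0, -0.0, -1.4]
ft_force: [0.0, 1.5, -1.2]
gripper_width: 0.644
```

servo_tool(series=[{"slide": [0,0,0.8],"rotation": [0,0,0],"hand": 0.4},{"slide": [0,0,0],"rotation": [0,0,0],"hand": 0.4}])

```text
t: 11.72
eef_pos: [0.5971, 0.2014, 0.0633]
tcp_rot: [-180.0, -0.0, -1.4]
ft_force: [-2.4, -0.3, 6.1]
gripper_width: 0.643
```

servo_tool(series=[{"slide": [0,0,0.8],"rotation": [0,0,0],"hand": 0.4},{"slide": [0,0,0],"rotation": [0,0,0],"hand": 0.4}])

```text
t: 11.98
eef_pos: [0.5972, 0.2014, 0.0633]
tcp_rot: [-180.0, -0.0, -1.4]
ft_force: [-4.0, -1.2, 8.8]
gripper_width: 0.642
```

```bash
python3 - <<'E'
from h import *
c=shot('wrist');save(c,'w10');s=arm.state();print(s['t'],s['eef_pos'],s['tcp_rot'],s['gripper_width'],s['ft_force'],s['torque'])
c=shot('side');save(c,'side1');crop(c,'side1c',240,120,370,230,5)
E
```

```text
12.025 [0.59720715 0.2013581  0.06327177] [-1.79991878e+02 -2.73400233e-02 -1.38635715e+00] 0.6418992764014243 [-4.22719083 -1.59728821  9.50126785] [-0.23442622  0.6959004   0.00748322]
```

View pics/side1c.png

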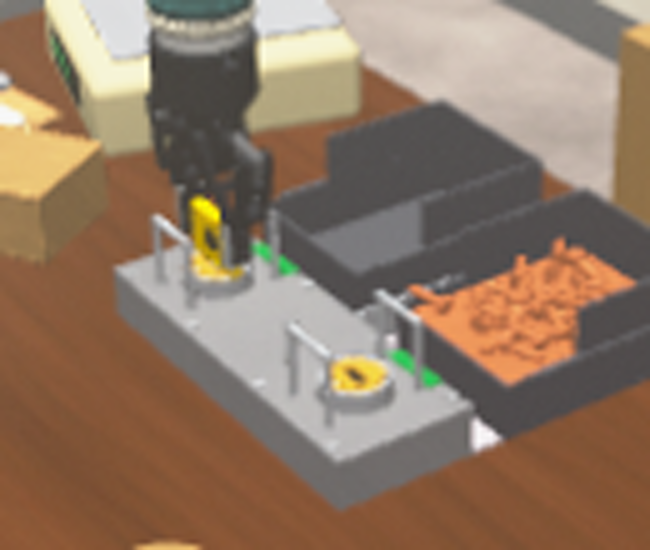

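View pics/w10.png

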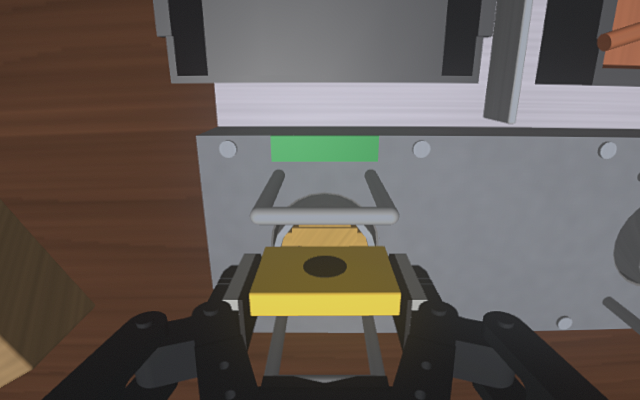

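The upward force rises to 9.5 N with the TCP stopped at 0.0633, so the bow is on the knob and the key is home. Opening and rising straight up.

servo_tool(series=[{"slide": [0,0,-1],"rotation": [0,0,0],"hand": 0.7},{"slide": [0,0,0],"rotation": [0,0,0],"hand": 0.95},{"slide": [0,0,0],"rotation": [0,0,0],"hand": 0.95},{"slide": [0,0,0],"rotation": [0,0,0],"hand": 0.95},{"slide": [0,0,-10],"rotation": [0,0,0],"hand": 0.95},{"slide": [0,0,-25],"rotation": [0,0,0],"hand": 0.95},{"slide": [0,0,-30],"rotation": [0,0,0],"hand": 0.95},{"slide": [0,0,-20],"rotation": [0,0,0],"hand": 0.95}])

```text
t: 13.08
eef_pos: [0.5979, 0.2016, 0.1501]
tcp_rot: [-180.0, -0.1, -1.4]
ft_force: [0.4, 0.7, 0.5]
gripper_width: 0.949
```

```bash
python3 - <<'E'
from h import *
c=shot('wrist');save(c,'w11');s=arm.state();print(s['t'],s['eef_pos'],s['tcp_rot'],s['gripper_width'],s['ft_force'],s['torque'])
E
```

```text
13.125 [0.59936903 0.20201322 0.15298124] [-179.88275249   -0.36520934   -1.38571147] 0.9501745326625204 [1.19148    0.55812081 1.81852937] [ 0.01599063 -0.07873224  0.02748768]
```

View pics/w11.png

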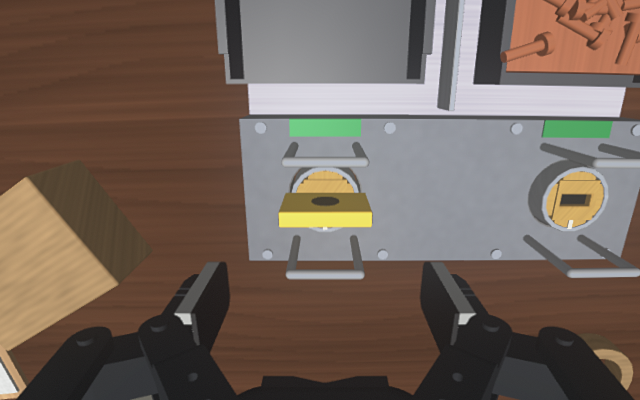

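The key stands home and upright in the left switch (325,207). I'll rotate the hand 90° the other way, to yaw about 88.6°, and half close it.

servo_tool(series=[{"slide": [0,0,0],"rotation": [0,0,-0.175],"hand": 0.31},{"slide": [0,0,0],"rotation": [0,0,-0.175],"hand": 0.31},{"slide": [0,0,0],"rotation": [0,0,-0.175],"hand": 0.31},{"slide": [0,0,0],"rotation": [0,0,-0.175],"hand": 0.31},{"slide": [0,0,0],"rotation": [0,0,-0.175],"hand": 0.31},{"slide": [0,0,0],"rotation": [0,0,-0.175],"hand": 0.31},{"slide": [0,0,0],"rotation": [0,0,-0.175],"hand": 0.31},{"slide": [0,0,0],"rotation": [0,0,-0.175],"hand": 0.31}])

```text
t: 14.12
eef_pos: [0.5966, 0.2012, 0.1471]
tcp_rot: [-180.0, 0.0, 79.2]
ft_force: [-0.2, 0.4, 0.2]
gripper_width: 0.313
```

servo_tool(series=[{"slide": [0,0,0],"rotation": [0,0,-0.171],"hand": 0.31},{"slide": [0,0,0],"rotation": [0,0,0],"hand": 0.31},{"slide": [0,0,0],"rotation": [0,0,0],"hand": 0.31},{"slide": [0,0,0],"rotation": [0,0,0],"hand": 0.31},{"slide": [0,0,0],"rotation": [0,0,0],"hand": 0.31}])

```text
t: 14.75
eef_pos: [0.5969, 0.2013, 0.1477]
tcp_rot: [180.0, -0.0, 88.6]
ft_force: [0.3, 0.1, -0.2]
gripper_width: 0.312
```

```bash
python3 - <<'E'
from h import *
c=shot('wrist');save(c,'w12');s=arm.state();print(s['t'],s['eef_pos'],s['tcp_rot'],s['gripper_width'],s['ft_force'],s['q'])
E
```

```text
14.8 [0.59694966 0.20127347 0.14767111] [-1.79998258e+02  8.09325589e-05  8.85898479e+01] 0.31075401322680873 [ 1.00535168  0.2187176  -0.2146454 ] [1.63670560e+01 1.39178866e+01 1.02526335e+02 5.07779101e-04
 6.35574614e+01 1.77769819e+01]
```

View pics/w12.png

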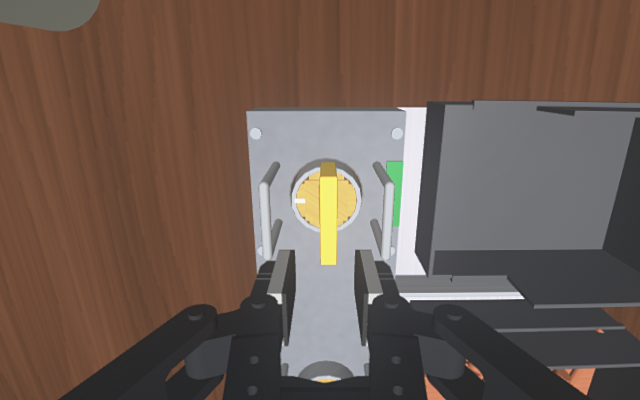

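```bash
python3 - <<'E'
from h import *
c=load('w12');crop(c,'w12c',240,150,410,310,4.5)
E
```

```text
(no output)
```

View pics/w12c.png

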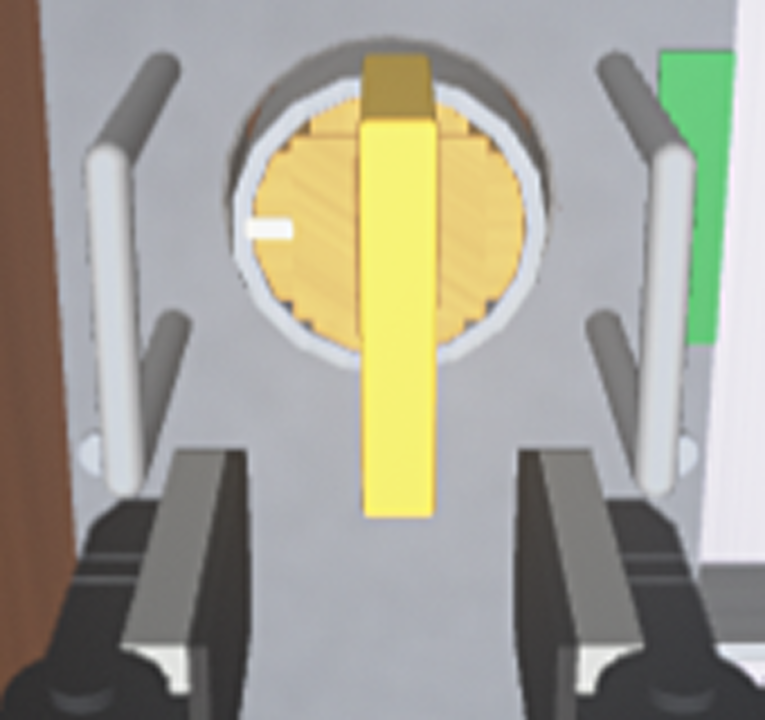

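```bash
python3 - <<'E'
from h import *
c=load('w12');f=lambda x,y:(240+(x+.5)/4.5-.5,150+(y+.5)/4.5-.5)
q=np.array([atz(c,*f(*p),.095) for p in [(361,118),(436,118),(434,517),(363,517)]])
e=q[0]+q[1]-q[2]-q[3];print(q.mean(0),np.degrees(np.arctan2(-e[0],e[1])),np.linalg.norm(q[0]-q[3]))
E
```

```text
[0.59776635 0.20118338 0.095     ] -1.2357589610486768 0.05606296359652887
```

The bow top reads 56 mm long at z = 0.095, which confirms the key is home. It's 0.7 mm off the hand's centre in x, so I'll trim that and go down between the hoops.

servo_tool(series=[{"slide": [0,0.8,15],"rotation": [0,0,0],"hand": 0.31},{"slide": [0,0,15],"rotation": [0,0,0],"hand": 0.31},{"slide": [0,0,15],"rotation": [0,0,0],"hand": 0.31},{"slide": [0,0,0],"rotation": [0,0,0],"hand": 0.31},{"slide": [0,0,0],"rotation": [0,0,0],"hand": 0.31}])

```text
t: 15.42
eef_pos: [0.5978, 0.2013, 0.1025]
tcp_rot: [-180.0, 0.0, 88.6]
ft_force: [-0.6, -0.5, 0.6]
gripper_width: 0.312
```

```bash
python3 - <<'E'
from h import *
c=shot('wrist');save(c,'w13');s=arm.state();print(s['t'],s['eef_pos'],s['tcp_rot'],s['gripper_width'],s['ft_force'])
E
```

```text
15.475 [0.59819595 0.20138601 0.10307293] [ 1.79956933e+02 -1.28032643e-02  8.86246881e+01] 0.31013787701547885 [0.0796603  0.7143623  0.44854314]
```

View pics/w13.png

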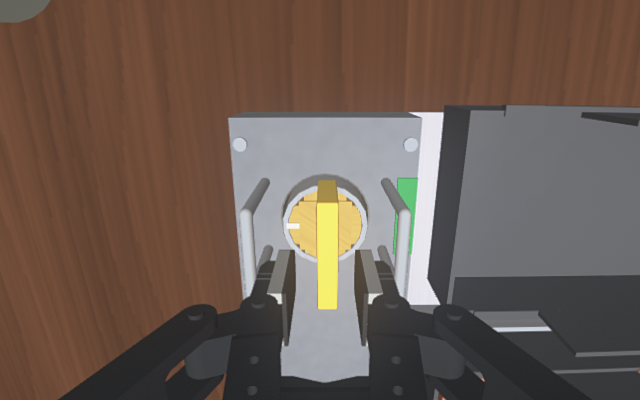

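```bash
python3 - <<'E'
from h import *
c=load('w13');P=cloud(c);T=pose();T[:3,3]=[.5979,.2013,.1027]
for (u,v) in [(265,300),(258,296),(262,285),(270,275),(276,290),(283,262),(385,300),(200,312),(390,290)]:
    p=np.linalg.inv(T)@np.r_[P[v,u],1];print((u,v),(p[:3]*1000).round(1))
m=P.reshape(-1,3);t=(m-T[:3,3])@T[:3,:3]*1000
# gripper pts: behind tip, within +-80
for z0 in range(-70,0,5):
    s=t[(t[:,2]>z0)&(t[:,2]<=z0+5)&(abs(t[:,1])<75)&(abs(t[:,0])<25)]
    if len(s): print(z0,s[:,1].min().round(1),s[:,1].max().round(1),len(s))
E
```

```text
(265, 300) [ 12.6 -20.3 -44.2]
(258, 296) [ 12.7 -22.9 -42.2]
(262, 285) [  6.8 -24.6 -26.1]
(270, 275) [  6.5 -22.8 -18.4]
(276, 290) [ 10.8 -18.  -35.6]
(283, 262) [ 10.4 -17.9 -15.1]
(385, 300) [ 13.3  17.8 -45.2]
(200, 312) [ 12.9 -39.  -51.1]
(390, 290) [  5.6  22.9 -27.6]
-70 -56.7 54.4 3115
-65 -53.8 51.3 2542
-60 -52.0 49.6 5191
-55 -49.4 47.6 4061
-50 -47.4 44.5 1812
-45 -43.0 40.9 1009
-40 -31.4 28.2 1036
-35 -28.3 25.4 527
-30 -28.2 25.4 648
-25 -28.4 25.6 585
-20 -28.2 25.5 522
-15 -28.0 25.7 459
-10 -27.2 24.4 394
-5 -24.4 18.4 140
```

Finger width stays within ±28 mm up to 40 mm behind the tip, so I'll stop at TCP z of about 0.066, which keeps the knuckles above the hoops.

servo_tool(series=[{"slide": [0,0,12],"rotation": [0,0,0],"hand": 0.31},{"slide": [0,0,12],"rotation": [0,0,0],"hand": 0.31},{"slide": [0,0,12],"rotation": [0,0,0],"hand": 0.31},{"slide": [0,0,0],"rotation": [0,0,0],"hand": 0.31},{"slide": [0,0,0],"rotation": [0,0,0],"hand": 0.31}])

```text
t: 16.1
eef_pos: [0.5978, 0.2013, 0.0666]
tcp_rot: [-180.0, 0.0, 88.6]
ft_force: [-0.0, -0.7, 0.5]
gripper_width: 0.304
```

servo_tool(series=[{"slide": [0,0,0],"rotation": [0,0,0],"hand": 0.0},{"slide": [0,0,0],"rotation": [0,0,0],"hand": 0.0},{"slide": [0,0,0],"rotation": [0,0,0],"hand": 0.0},{"slide": [0,0,0],"rotation": [0,0,0],"hand": 0.0}])

```text
t: 16.6
eef_pos: [0.5983, 0.2014, 0.0673]
tcp_rot: [179.9, -0.0, 88.6]
ft_force: [0.3, -0.1, 2.4]
gripper_width: 0.106
```

```bash
python3 - <<'E'
from h import *
c=shot('wrist');save(c,'w14');s=arm.state();print(s['t'],s['eef_pos'],s['tcp_rot'],s['gripper_width'],s['ft_force'],s['torque'],s['q'])
E
```

```text
16.65 [0.59826274 0.2014319  0.06728723] [ 1.79934126e+02 -2.08536010e-02  8.86268860e+01] 0.10287463389601761 [ 0.19977121 -0.24548862  2.20138467] [ 0.01061439 -0.04335216 -0.03356996] [ 1.63476076e+01  1.87310475e+01  1.05749604e+02 -2.26552258e-04
  5.54502523e+01  1.77208620e+01]
```

View pics/w14.png

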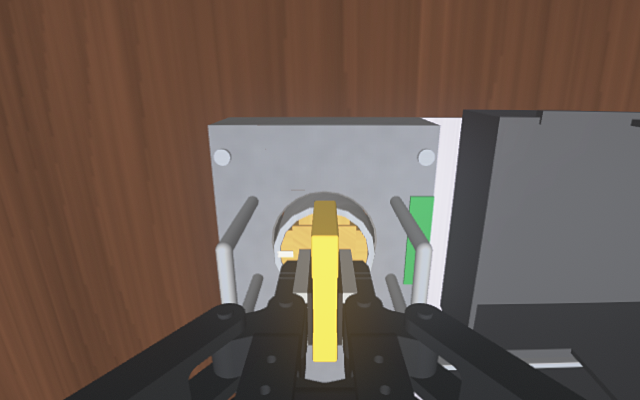

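The flat faces are gripped (opening 0.10) with negligible force. Turning clockwise, which is +z in the tool frame.

servo_tool(series=[{"slide": [0,0,0],"rotation": [0,0,0.1],"hand": 0},{"slide": [0,0,0],"rotation": [0,0,0.15],"hand": 0},{"slide": [0,0,0],"rotation": [0,0,0.15],"hand": 0},{"slide": [0,0,0],"rotation": [0,0,0.15],"hand": 0},{"slide": [0,0,0],"rotation": [0,0,0.15],"hand": 0}])

```text
t: 17.27
eef_pos: [0.598, 0.2016, 0.0673]
tcp_rot: [180.0, -0.0, 48.2]
ft_force: [0.1, 0.8, 3.7]
gripper_width: 0.102
```

```bash
python3 - <<'E'
from h import *
c=shot('wrist');save(c,'w15');s=arm.state();print(s['t'],s['eef_pos'],s['tcp_rot'],s['gripper_width'],s['ft_force'],s['torque'],s['q'])
E
```

```text
17.325 [0.59801172 0.20153583 0.06731271] [ 1.79989811e+02 -4.19521353e-02  4.79956056e+01] 0.1041116782827122 [-0.56711962 -0.09016152  3.80684569] [0.17491155 0.10896755 0.04354096] [1.63556342e+01 1.87257155e+01 1.05753665e+02 1.61816780e-02
 5.54795595e+01 5.83508669e+01]
```

View pics/w15.png

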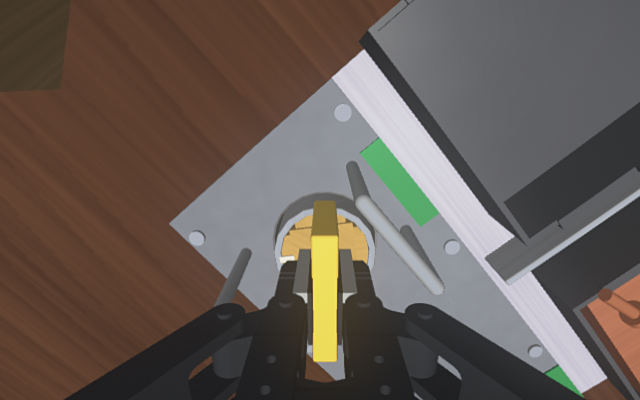

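The knob is following: its white mark has moved and the torque is small. I'll keep turning.

servo_tool(series=[{"slide": [0,0,0],"rotation": [0,0,0.15],"hand": 0},{"slide": [0,0,0],"rotation": [0,0,0.15],"hand": 0},{"slide": [0,0,0],"rotation": [0,0,0.15],"hand": 0},{"slide": [0,0,0],"rotation": [0,0,0.15],"hand": 0},{"slide": [0,0,0],"rotation": [0,0,0.15],"hand": 0},{"slide": [0,0,0],"rotation": [0,0,0.12],"hand": 0},{"slide": [0,0,0],"rotation": [0,0,0],"hand": 0}])

```text
t: 18.2
eef_pos: [0.5981, 0.2015, 0.0673]
tcp_rot: [-180.0, -0.0, -1.2]
ft_force: [-0.7, 1.0, 4.2]
gripper_width: 0.108
```

```bash
python3 - <<'E'
from h import *
c=shot('wrist');save(c,'w16');s=arm.state();print(s['t'],s['eef_pos'],s['tcp_rot'],s['gripper_width'],s['ft_force'],s['torque'],s['q'])
E
```

```text
18.25 [0.59806883 0.2015597  0.06727673] [-1.79970877e+02 -4.00378129e-02 -1.13567391e+00] 0.10461803039683604 [-0.9147679   0.98352049  5.50585769] [ 0.09216555  0.10081442 -0.00620684] [1.63549245e+01 1.87305426e+01 1.05751564e+02 1.91094723e-02
 5.54709558e+01 1.07479763e+02]
```

View pics/w16.png

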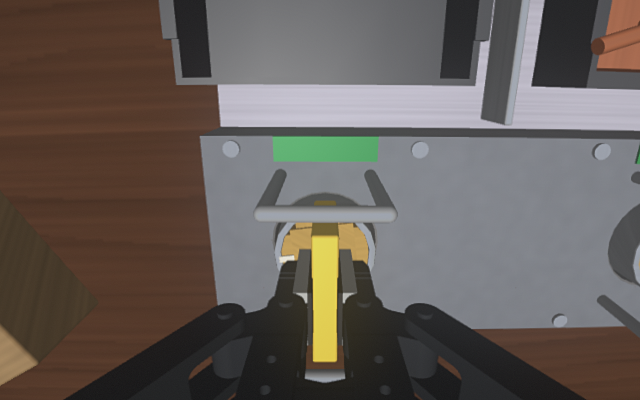

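servo_tool(series=[{"slide": [0,0,0],"rotation": [0,0,0.07],"hand": 0},{"slide": [0,0,0],"rotation": [0,0,0.05],"hand": 0},{"slide": [0,0,0],"rotation": [0,0,0],"hand": 0}])

```text
t: 18.62
eef_pos: [0.5981, 0.2015, 0.0673]
tcp_rot: [-180.0, -0.0, -8.0]
ft_force: [-0.3, 0.9, 4.9]
gripper_width: 0.108
```

```bash
python3 - <<'E'
from h import *
s=arm.state();print(s['t'],s['eef_pos'],s['tcp_rot'],s['gripper_width'],s['ft_force'],s['torque'],s['q'])
E
```

```text
18.625 [0.59810936 0.20150891 0.06730072] [-1.79967375e+02 -4.12012251e-02 -8.03909093e+00] 0.10775291663912437 [-0.33468189  0.90934198  4.87061548] [ 0.14385618  0.16573334 -0.01408959] [1.63511384e+01 1.87287967e+01 1.05750977e+02 1.54152343e-02
 5.54692303e+01 1.14381485e+02]
```

servo_tool(series=[{"slide": [0,0,0],"rotation": [0,0,0.04],"hand": 0},{"slide": [0,0,0],"rotation": [0,0,0],"hand": 0}])

```text
t: 18.88
eef_pos: [0.5981, 0.2015, 0.0673]
tcp_rot: [-180.0, -0.0, -10.3]
ft_force: [-0.7, 1.1, 5.2]
gripper_width: 0.102
```

```bash
python3 - <<'E'
from h import *
s=arm.state();print(s['t'],s['eef_pos'],s['tcp_rot'],s['gripper_width'],s['ft_force'],s['torque'],s['q'])
E
```

```text
18.875 [0.59811643 0.20150011 0.06729498] [-1.79973767e+02 -4.58549991e-02 -1.02919557e+01] 0.10197596173861699 [-0.698929    1.0678299   5.16985918] [0.21616273 0.12792476 0.17210414] [1.63556043e+01 1.87287555e+01 1.05751739e+02 3.49684435e-03
 5.54667555e+01 1.16645569e+02]
```

servo_tool(series=[{"slide": [0,0,0],"rotation": [0,0,0.03],"hand": 0},{"slide": [0,0,0],"rotation": [0,0,0],"hand": 0},{"slide": [0,0,0],"rotation": [0,0,0],"hand": 0}])

```text
t: 19.25
eef_pos: [0.5981, 0.2015, 0.0673]
tcp_rot: [-180.0, -0.1, -11.9]
ft_force: [-0.1, 1.0, 5.7]
gripper_width: 0.104
```

```bash
python3 - <<'E'
from h import *
s=arm.state();print(s['t'],s['eef_pos'],s['tcp_rot'],s['gripper_width'],s['ft_force'],s['torque'])
E
```

```text
19.25 [0.59810396 0.20150642 0.06727946] [-1.79986193e+02 -5.11681213e-02 -1.19329520e+01] 0.10364575961626235 [-0.10510307  1.00569251  5.68693106] [0.17958185 0.15583905 0.5824469 ]
```

Torque climbed to 0.58 N m against the stop (friction is 0.06), so the quarter turn is done. I'll ease back slightly, open and rise.

servo_tool(series=[{"slide": [0,0,0],"rotation": [0,0,-0.05],"hand": 0},{"slide": [0,0,0],"rotation": [0,0,0],"hand": 0.31},{"slide": [0,0,0],"rotation": [0,0,0],"hand": 0.31},{"slide": [0,0,0],"rotation": [0,0,0],"hand": 0.31},{"slide": [0,0,-10],"rotation": [0,0,0],"hand": 0.31},{"slide": [0,0,-20],"rotation": [0,0,0],"hand": 0.31},{"slide": [0,0,-40],"rotation": [0,0,0],"hand": 0.31},{"slide": [0,0,-50],"rotation": [0,0,0],"hand": 0.31}])

```text
t: 20.25
eef_pos: [0.5973, 0.2011, 0.1884]
tcp_rot: [180.0, 0.0, -9.4]
ft_force: [1.1, 0.2, -0.1]
gripper_width: 0.311
```

servo_tool(series=[{"slide": [0,0,-40],"rotation": [0,0,0],"hand": 0.31},{"slide": [0,0,0],"rotation": [0,0,0],"hand": 0.31},{"slide": [0,0,0],"rotation": [0,0,0],"hand": 0.31},{"slide": [0,0,0],"rotation": [0,0,0],"hand": 0.31}])

```text
t: 20.75
eef_pos: [0.5967, 0.201, 0.2252]
tcp_rot: [179.9, 0.1, -9.4]
ft_force: [-1.2, -0.4, -0.5]
gripper_width: 0.313
```

```bash
python3 - <<'E'
from h import *
c=shot('wrist');save(c,'w17');s=arm.state();print(s['t'],s['eef_pos'],s['tcp_rot'],s['gripper_width'],s['ft_force'])
crop(c,'w17c',260,110,390,230,5.5)
c=shot('side');save(c,'side2');c=shot('scene');save(c,'scene2')
E
```

```text
20.8 [0.59672519 0.2009675  0.22500917] [ 1.79926133e+02  1.55264798e-01 -9.35141171e+00] 0.3129522535144082 [ 0.68487007 -0.31606534  0.23999998]
```

View pics/w17.png

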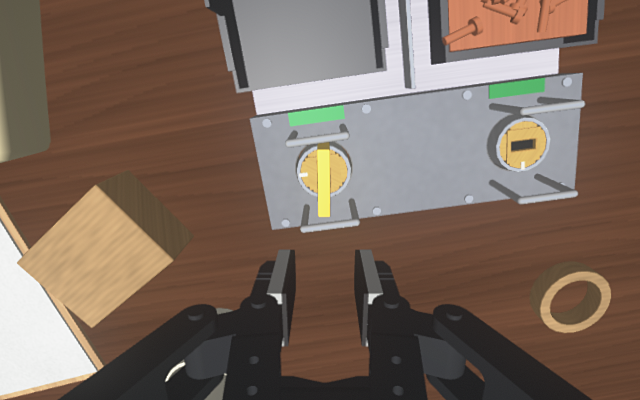

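View pics/w17c.png

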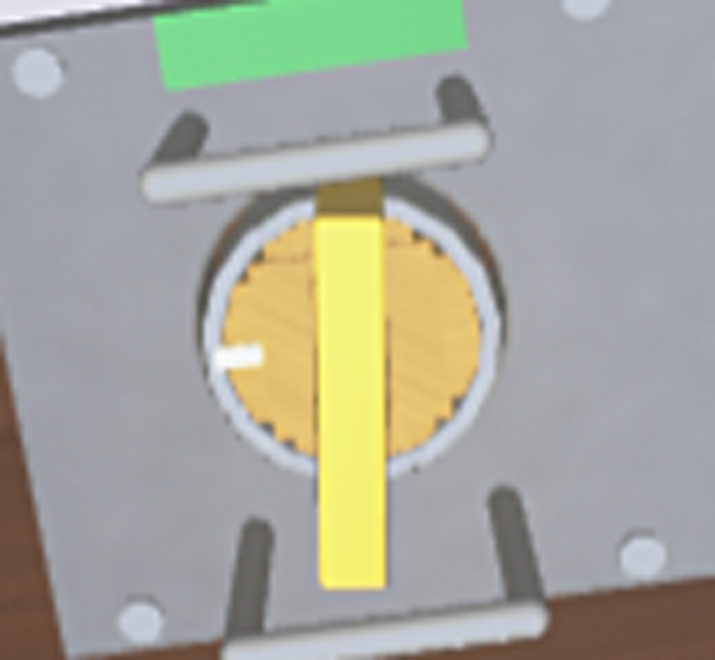

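View pics/side2.png

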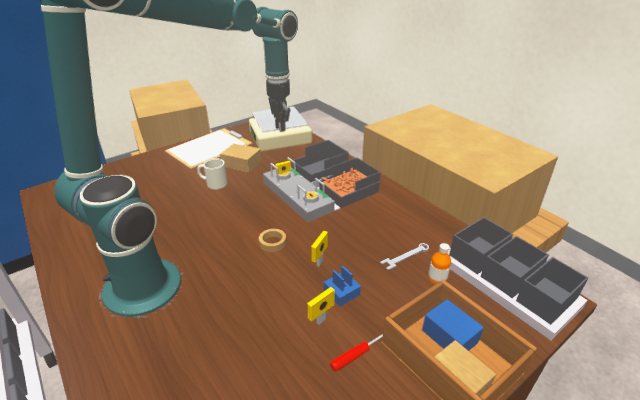

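The mark now points to console +y (left), and the key stands in the switch. I'll measure the final angles, depth and position.

```bash
python3 - <<'E'
from h import *
c=load('w17');f=lambda x,y:(260+(x+.5)/5.5-.5,110+(y+.5)/5.5-.5)
q=np.array([atz(c,*f(*p),.095) for p in [(314,216),(383,216),(387,588),(320,588)]])
e=q[0]+q[1]-q[2]-q[3];print('key',q.mean(0).round(4),'bow dir',np.degrees(np.arctan2(e[1],e[0])).round(2),np.linalg.norm(q[0]-q[3]).round(4))
m=np.array([atz(c,*f(*p),.055) for p in [(218,360),(262,354)]]);d=m[0]-m[1];d2=m.mean(0)-np.array([.597,.2008,.055]);print('mark',np.degrees(np.arctan2(d[1],d[0])),np.degrees(np.arctan2(d2[1],d2[0])))
P=cloud(c);u,v=map(int,map(round,f(350,400)));print('bow top z',P[v-6:v+6,u-3:u+3,2].mean())
# right mark unchanged; loose things side view diff
a,b=load('side0')['image'].astype(int),load('side2')['image'].astype(int)
d=(abs(a-b).max(2)>40);n,_,st,_=cv2.connectedComponentsWithStats(d.astype(np.uint8));print([s[:5].tolist() for s in st[1:] if s[4]>15])
E
```

```text
key [0.5971 0.2007 0.095 ] bow dir -8.67 0.0557
mark 88.58749067525923 89.53529004479671
bow top z 0.09449620338034619
[[41, 0, 196, 178, 7234], [100, 0, 11, 7, 41], [112, 0, 12, 8, 38], [233, 0, 8, 6, 18], [247, 0, 115, 142, 6931], [54, 159, 46, 66, 1215], [275, 161, 16, 14, 153], [97, 198, 60, 54, 1018], [96, 205, 21, 16, 56], [334, 266, 17, 25, 171]]
```

The knob's mark has turned about 90° (178.6° to about 88.6–89.5°). The key is centred at (0.5971, 0.2007) with its bow top at 0.0945, so the blade is about 30 mm deep. Between the side views only the arm, key and holder spot changed. Handing in.

```bash
python3 - <<'E'
from h import *
print(arm.sign_off(), arm.state()['t'])
E
```

```text
the job is handed in; nothing more can be done
the job is handed in; nothing more can be done
```

The key is home in the left switch, in front of the empty bin, and turned a full quarter turn clockwise to the stop. I handed the job in just after t = 20.8 s, and no verdict was given.

I took the key from the holder by its narrow edges. After pushing it home I re-gripped its flat faces between the hoops, turned it, let go and backed off.

**Last checks**
- **Seating before the turn:** the hand stopped with about 9 N of push, and the bow top measured 56 mm long at a height of 95 mm, as expected when home.
- **Turn:** torque rose to 0.58 N m at the stop, and the knob's mark moved about 89–90°.
- **Final position:** the bow top is at 94.5 mm, so the blade is about 30 mm deep, and the key is centred on the slot to within about 0.3 mm.
- **Surroundings:** the right switch's mark has not moved. The before and after side views differ only at the arm, the key and the holder.
- **Contact:** the robot was clear of everything, with the fingertips about 13 cm above the key.

**What disagreed:** the bow sits about 7° past the knob's angle, which matches the stated play. The first move call was refused because its rows lacked keys, and nothing moved.

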